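# Change the sample on the light plate

## Task

Exchange the two samples: the white round pot must end standing in the middle of the light plate, and the square glass dish in the middle of the rack where the pot was. First stand both the tall bottle and the tall canister, which hem the pot in, in the steel tray (the dish may wait there too), and at the end put each of them back upright where it stood in the rack. Tip nothing over and leave the beaker and the tube rack alone.

Things in the scene. Friction and masses are not known exactly. Their poses are not given: they have to be found in the camera images.
- bottle_mid (a point): Amber round glass bottle, 112 mm tall, straight body 40 mm diameter up to 84 mm above its foot, then a shoulder and a narrow black cap (29 mm diameter, top 20 mm). About 0.14 kg. Point: on its axis, half-way up (56 mm above its foot); z up. Stands at one end of the rack. Best gripped around the body at 70 mm above its foot, clear above the rack walls and the pot.
- canister_mid (a point): Plain aluminium round canister, 104 mm tall, 40 mm diameter up to 88 mm above its foot, with a dark metal 42 mm diameter cap (top 16 mm). About 0.13 kg. Point: on its axis, half-way up (52 mm above its foot); z up. Stands at the other end of the rack. Best gripped around the body at 70 mm above its foot.
- pot_mid (a point): Low white round closed sample pot, 52 mm diameter, 28 mm tall, about 0.06 kg. Point: its centre, 14 mm above its foot; z up. Starts in the middle of the rack, between bottle and canister (gaps about 8 mm).
- block_mid (a point): Low square pale glass block dish with fixed cover, 44 x 44 mm, 28 mm tall, about 0.09 kg. Point: its centre, 14 mm above its foot; x and y along its sides, z up. Starts near the middle of the light plate (up to 17 mm off).
- rack_mid (a point): Grey sample rack, fixed to the bench: a straight channel open at both ends and on top, 184 mm long (its y axis) and 82 mm wide (its x axis). Two side walls 6 mm thick run along its length, 70 mm apart inside, tops 28 mm above the channel floor. Point: the middle of the channel, on its floor, 6 mm above the bench; z up. The three places lie along y at the middle and about 54 mm to either side of it.
- plate_mid (a point): Flat white light plate with an aluminium rim, 140 x 140 mm, 12 mm high, fixed to the bench, with a thin grey circle (92 mm diameter, drawn only) around its middle. Point: middle of its flat top, 12 mm above the bench; z up.
- tray_mid (a point): Shallow empty steel tray, fixed to the bench, 130 mm (its x axis) by 250 mm (its y axis), walls 3 mm thick and 12 mm high. Point: middle of its inner floor, 3 mm above the bench; z up.
- beaker: Bystander, leave alone: clear beaker, 64 mm across, 75 mm tall, loose. Origin: centre of its underside.
- tuberack: Bystander, leave alone: orange tube rack with six tubes, 60 x 110 mm, 76 mm tall, loose. Origin: centre of its underside.
Not all that is in view belongs to the job. Of the things that look like the part that bears bottle_mid, the middle-sized one is meant.

How it is judged:
By the outcome, as a careful person would: the job done as asked, in the order asked, and still so for the second after the job is handed in, with the robot touching nothing.
It also fails if it takes over 141 s, if anything falls off the work surface, if the arm or the gripper's body presses on something with over 40 N, if the wrist force passes 120 N, or if a joint passes its speed limit or range.

## Robot

A 6-joint arm with a two-finger parallel gripper is mounted at the origin on the work surface. World frame = base frame: x ahead of the robot, y to its left, z up, the work surface at z = 0. Lengths are in m, angles in rad, forces in N, time in s.
With the tool pointing down it reaches from about 0.4 to 0.825 m from the base axis. Payload 7 kg.
Tool frame: the origin (TCP) lies midway between the tips of the shut fingers; the grasp point (between the pads) lies 19 mm behind it; z points along the fingers, x is the direction in which the jaws open and shut, and the axes are right-handed (so a half turn about z gives the same grasp; the last joint's range is limited). The gripper opens to 88 mm and grips with 3 to 60 N. Pads are 19 mm wide; open, the fingers measure 130 mm over their backs; the gripper's body (78 mm by 193 mm) begins 47 mm behind the grasp point.
Start: joints at [1.536, 0.359, 0.012, 0, -1.224, -0.288], TCP at [0.214, 0.64, 0.227] pointing down, gripper open.
Joint ranges: [-3.07, 3.07], [-1.43, 2.12], [-1.02, 1.25], [-3.03, 1.67], [-3.05, -0], [-3.03, 3.03]. Speed limits (rad/s): [2.39, 2.39, 3.01, 3.14, 3.14, 3.14].

## Interface

Orientations are given as [roll, pitch, yaw] about the fixed x, y, z axes, in that order (R = Rz(yaw) Ry(pitch) Rx(roll)).
In Python, from station import status, eyes, workorder gives the robot as it stands.
- The arm moves only by the shell command python3 -m jog 'ROWS' [OPENING] [FORCE]. ROWS is JSON, a list of rows, each a list of 6 numbers: the shift along the world's x, y, z in mm, then the turn, a rotation vector about the world's x, y, z in rad. A call has 1 to 12 rows; each row shifts and turns the pose as measured when the row begins; what a row does not reach is not made up. A row lasts 1/10 s, in which the tool goes at most 50 mm and 8.59 degrees, less where a joint would pass 70% of its speed; a pose out of reach is approached as far as the arm can. A call with a gripper value outside its range is refused whole. OPENING is the opening, from 0 (shut) to 1 (fully open), set as the call begins (- or left out, the last holds). The fingers move at their own pace and stop on an object; FORCE is the grip in N (left out, the last holds). Time passes only in rows, so rows that do not move let the fingers close. It gives the time, the measured TCP pose, the force and the opening at its end, in the units of the state.
- status.get_state(): the state, without advancing time (a new reading comes with each control period).
- eyes.grab_frame(name): name is "scene" or "top" or "wrist"; returns the picture (400x640x3 uint8, blue, green, red); there is no depth.
- eyes.calibration(name): a dict with "camera_matrix" (3x3 intrinsics, pixels), "cam_to_world" (4x4, takes a point from camera to world coordinates); the wrist camera has in their place "hand_eye" (4x4, takes a point from camera to tool coordinates, whose origin is the TCP and whose axes are the tool frame's). Camera axes: x right, y up, looking along -z (the intrinsics and any distortion apply to the point x, -y, -z); pixel columns grow to the right and rows downward; lengths in m; the calibration is good to about 2 mm. A picture is of the moment at which its call begins: read the wrist's pose just before it. calibration takes no time and is no camera call.
- workorder.job_done(): hands the job in, once; it reports no verdict.
The state is a dict: "t": time; "q": joint angles; "qd": joint speeds; "joint_efforts": joint torques, N m; "eef_pos": TCP position; "ee_rot": TCP orientation; "force": force on the tool from outside, world axes, zero at the start; "moment": the same for the moment, N m; "width": finger opening in m.
Only numpy, scipy, OpenCV 4.12 (cv2) and the standard library are available. Lean on these libraries where they do the work, as an engineer would, in place of code of your own. Each camera call takes 0.05 s, during which the arm holds its last target. There are 200 camera calls.

## Working session

There is one attempt and no reset: what is moved stays moved. The work goes in short steps, Python scripts to look and compute and a shell command to move; the robot and the scene stay as the last step left them, time stands still between calls to the robot, and variables do not carry over. Pictures are saved under pics/ and viewed, about 12 in all and at most 16, crops included, and the job is handed in when it is done.

```bash
mkdir -p pics; ls; cat > h.py <<'E'
import cv2,numpy as np
from station import status,eyes,workorder
from scipy.spatial.transform import Rotation as R
def cam(name):
    c=eyes.calibration(name); K=np.array(c["camera_matrix"])
    if name=="wrist":
        s=status.get_state(); T=np.eye(4); T[:3,3]=s["eef_pos"]
        T[:3,:3]=R.from_euler("xyz",s["ee_rot"]).as_matrix(); M=T@np.array(c["hand_eye"])
    else: M=np.array(c["cam_to_world"])
    return K,M
def px2w(K,M,uv,z):
    d=np.linalg.inv(K)@[uv[0],uv[1],1]; d=M[:3,:3]@(d*[1,-1,-1]); o=M[:3,3]
    return o+d*(z-o[2])/d[2]
def w2px(K,M,p):
    q=(np.linalg.inv(M)@[*p,1])[:3]*[1,-1,-1]; q=K@q; return q[:2]/q[2]
E
python3 - <<'E'
from h import *
for n in("scene","top"):
    K,M=cam(n); np.savez("pics/%s.npz"%n,K=K,M=M); cv2.imwrite(f"pics/{n}0.png",eyes.grab_frame(n)); print(n,K.round(1).tolist(),M.round(3).tolist())
    print([k for k in eyes.calibration(n)])
s=status.get_state();print(s)
E
```

```text
pics
scene [[454.1, 0.0, 321.6], [0.0, 454.1, 202.7], [0.0, 0.0, 1.0]] [[-0.41, -0.532, 0.741, 1.359], [0.912, -0.221, 0.345, 0.355], [-0.019, 0.817, 0.576, 0.669], [0.0, 0.0, 0.0, 1.0]]
['camera_matrix', 'cam_to_world']
top [[417.3, 0.0, 321.2], [0.0, 417.3, 200.5], [0.0, 0.0, 1.0]] [[-0.0, 0.992, -0.129, 0.44], [-1.0, -0.0, -0.003, -0.029], [-0.003, 0.129, 0.992, 1.221], [0.0, 0.0, 0.0, 1.0]]
['camera_matrix', 'cam_to_world']
{'t': 0.1, 'q': array([ 1.53607165e+00,  3.59319971e-01,  1.11456616e-02, -2.95289937e-04,
       -1.22411342e+00, -2.88091147e-01]), 'qd': array([ 0.00017412, -0.00108414,  0.00180315,  0.00194402, -0.00119174,
       -0.00112745]), 'joint_efforts': array([-1.81262749e-03, -5.84164453e+01,  2.93752706e+01,  7.01553762e+00,
        1.02072197e-02, -4.91298556e-05]), 'eef_pos': array([0.21403293, 0.63969972, 0.22571363]), 'ee_rot': array([-3.14143504e+00, -1.50881410e-03, -1.89371281e+00]), 'force': array([-0.44021274, -0.17404387,  0.20899795]), 'moment': array([-0.02913138,  0.04452927,  0.0106733 ]), 'width': 0.08752828968297069}
```

View pics/top0.png

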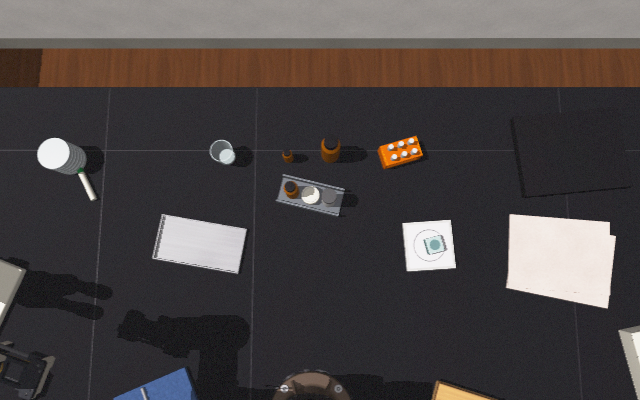

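View pics/scene0.png

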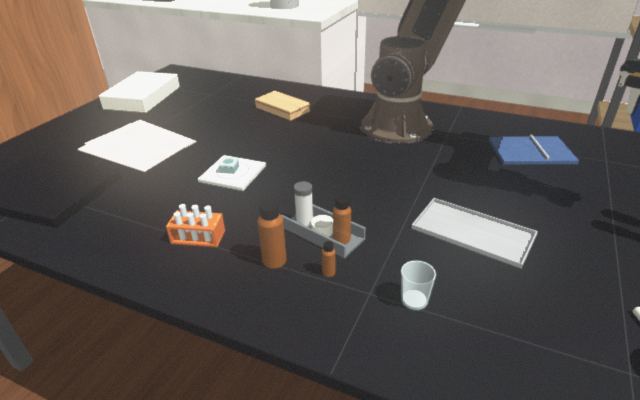

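Bottle candidates (top view): large at (330,149), small at (288,156), and the middle-sized one at (291,188), which stands in the rack. I choose the last. The scene view agrees: large (272,238), small (328,260), middle (342,222). The canister is at (330,196), the pot at (311,195), the dish at (434,244), the plate at (429,246), and the tray at (200,244).

```bash
python3 - <<'E'
from h import *
im=cv2.imread("pics/top0.png")
a=cv2.resize(im[165:225,265:355],None,fx=6,fy=6,interpolation=cv2.INTER_CUBIC)
b=cv2.resize(im[210:280,395:465],None,fx=3.6,fy=3.6,interpolation=cv2.INTER_CUBIC)
c=cv2.resize(im[205:280,145:255],None,fx=3,fy=3,interpolation=cv2.INTER_CUBIC)
o=np.zeros((600,600,3),np.uint8);o[:360,:540]=a;o[360:600,:252]=b[:240];o[360:585,260:590]=c
cv2.imwrite("pics/crop1.png",o)
K,M=cam("top")
P=lambda u,z:px2w(K,M,u,z).round(3)[:2]
print("bottle",P((291,186),.112),"can",P((330,195),.11),"pot",P((311,195),.034))
print("dish",P((434,243.5),.04))
# plate & tray via threshold
hsv=cv2.cvtColor(im,cv2.COLOR_BGR2HSV)
for n,(x0,x1,y0,y1),z in(("plate",(395,465,212,280),.012),("tray",(145,255,205,280),.012)):
    m=np.zeros(im.shape[:2],np.uint8); m[y0:y1,x0:x1]=(im[y0:y1,x0:x1].max(2)>90)*255
    cs,_=cv2.findContours(m,0,1); r=cv2.minAreaRect(max(cs,key=cv2.contourArea)); bx=np.array([P(p,z) for p in cv2.boxPoints(r)])
    e=bx[1]-bx[0];f=bx[2]-bx[1]; print(n,r,bx.mean(0),np.linalg.norm(e),np.linalg.norm(f),np.degrees(np.arctan2(e[1],e[0])))
E
```

```text
bottle [0.623 0.055] can [ 0.599 -0.05 ] pot [0.61  0.004]
dish [ 0.471 -0.343]
plate ((428.5118713378906, 245.17161560058594), (49.055885314941406, 50.53512954711914), 86.05481719970703) [ 0.467  -0.3345] 0.14634206503941374 0.14005713120009278 -86.08175113593262
tray ((198.8602294921875, 243.28627014160156), (88.52310943603516, 46.12128448486328), 10.080597877502441) [0.473   0.32775] 0.13209844813622912 0.25911580422660446 -7.3940086425982825
```

View pics/crop1.png

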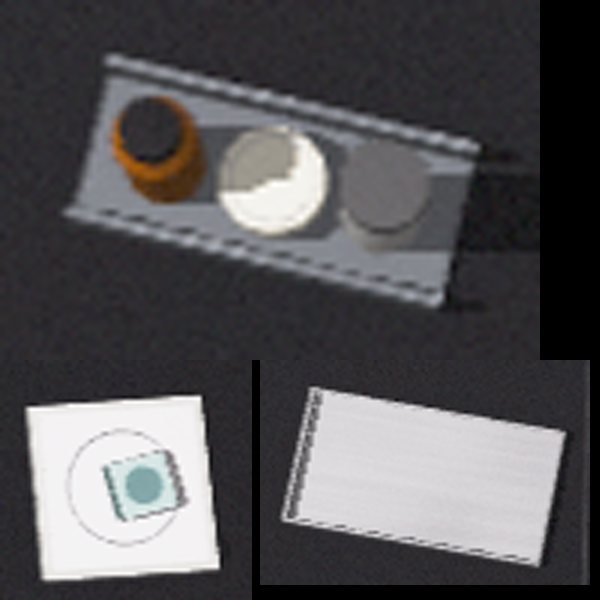

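The crop confirms the choice. In the rack the amber bottle with the narrow black cap is at crop (150,135), the white pot at (272,180) and the canister at (388,185). The dish sits turned on the plate, and the tray is empty. I'll move above the rack for a closer wrist view.

```bash
python3 -m jog '[[26,-40,8,0,0,0],[27,-42,8,0,0,0],[27,-42,8,0,0,0],[27,-42,8,0,0,0],[27,-42,8,0,0,0],[27,-42,8,0,0,0],[27,-42,8,0,0,0],[27,-42,8,0,0,0],[27,-42,8,0,0,0],[27,-42,8,0,0,0],[27,-42,8,0,0,0],[27,-42,8,0,0,0.09]]' 1 && python3 -m jog '[[20,-42,0,0,0,0],[20,-42,0,0,0,0],[20,-42,0,0,0,0],[0,0,0,0,0,0],[0,0,0,0,0,0]]' && python3 - <<'E'
from h import *
K,M=cam("wrist");cv2.imwrite("pics/w1.png",eyes.grab_frame("wrist"));np.savez("pics/w1.npz",K=K,M=M);print(M.round(3).tolist(),K[0,0])
for p in [(.623,.055,.118),(.599,-.05,.11),(.61,.004,.034)]: print(w2px(K,M,p))
E
```

```text
t: 1.3
eef_pos: [0.5276, 0.1384, 0.3147]
ee_rot: [3.141, -0.011, -1.794]
force: [0.7, 1.8, -0.1]
width: 0.0876
t: 1.8
eef_pos: [0.5909, 0.001, 0.3136]
ee_rot: [3.14, -0.012, -1.798]
force: [0.2, 1.0, 0.4]
width: 0.0877
[[-0.226, 0.942, 0.247, 0.657], [-0.974, -0.221, -0.045, -0.011], [0.012, -0.25, 0.968, 0.471], [0.0, 0.0, 0.0, 1.0]] 280.49222345844737
[267.42024654 168.33257784]
[351.88087555 167.11318295]
[309.78701657 161.68555378]
```

View pics/w1.png

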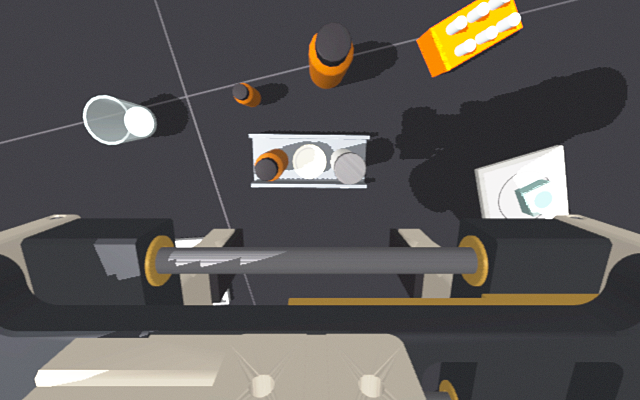

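Wrist view: bottle cap at (266,168), canister top at (348,165), pot at (309,160), rack spanning (250–368, 133–187). Predictions agree within 4 px. I'll take one zoom for exact numbers.

```bash
cat >> h.py <<'E'
def go(x,y,z,yaw_deg):
    s=status.get_state(); Rt=R.from_euler("xyz",[np.pi,0,np.radians(yaw_deg)]); Rc=R.from_euler("xyz",s["ee_rot"])
    print("to go mm",((np.array([x,y,z])-s["eef_pos"])*1000).round(1),"rv",(Rt*Rc.inv()).as_rotvec().round(3),"t",round(s["t"],1),"w",round(s["width"],4))
E
python3 - <<'E'
from h import *
im=cv2.imread("pics/w1.png"); cv2.imwrite("pics/w1c.png",cv2.resize(im[120:200,240:380],None,fx=5,fy=5,interpolation=cv2.INTER_CUBIC))
E
```

```text
(no output)
```

View pics/w1c.png

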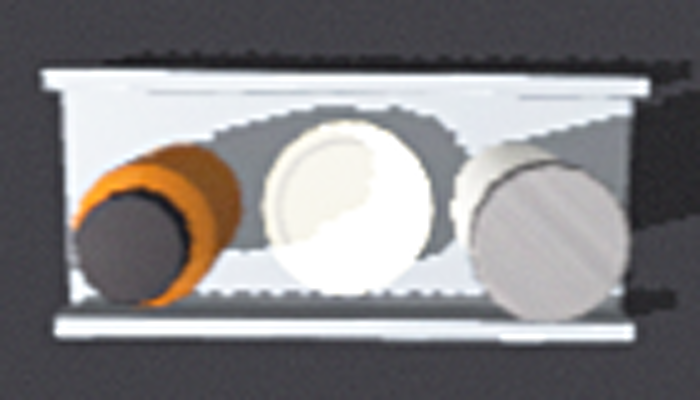

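```bash
python3 - <<'E'
from h import *
d=np.load("pics/w1.npz");K,M=d["K"],d["M"]
f=lambda c,z:px2w(K,M,(239.6+c[0]/5,119.6+c[1]/5),z)[:2]
print("W bottle",f((131,246),.118),"can",f((550,242),.110),"pot",f((347,208),.034))
q=np.array([f(c,.034) for c in[(42,70),(648,80),(634,338),(55,338)]]);print("rack",q.mean(0),[np.linalg.norm(q[i]-q[i-1]).round(4) for i in range(4)],np.degrees(np.arctan2(*(q[0]+q[3]-q[1]-q[2])[::-1])))
Kt,Mt=cam("top");g=lambda c,z:px2w(Kt,Mt,(264.6+c[0]/6,164.6+c[1]/6),z)[:2]
print("T bottle",g((151,130),.118),"can",g((387,181),.110),"pot",g((273,178),.034))
q=np.array([g(c,.034) for c in[(105,55),(480,145),(442,308),(65,213)]]);print("rack",q.mean(0),[np.linalg.norm(q[i]-q[i-1]).round(4) for i in range(4)],np.degrees(np.arctan2(*(q[0]+q[3]-q[1]-q[2])[::-1])))
go(.623,.054,.18,-103)
E
```

```text
W bottle [0.62289376 0.05714357] can [ 0.59854448 -0.04689962] pot [0.61100822 0.00501646]
rack [0.61062869 0.00554314] [np.float64(0.0826), np.float64(0.1838), np.float64(0.0801), np.float64(0.184)] 76.4205818127385
T bottle [0.62130555 0.05820258] can [ 0.59941343 -0.04716194] pot [0.61181539 0.00619782]
rack [0.61094644 0.00639296] [np.float64(0.0789), np.float64(0.1857), np.float64(0.0806), np.float64(0.1857)] 76.02980102332049
to go mm [  32.3   52.6 -133.5] rv [ 0.011 -0.005 -0.001] t 1.9 w 0.0877
```

```bash
python3 -m jog '[[16,28,-30,0.011,-0.005,-0.01],[15,28,-30,0,0,0],[0,0,-40,0,0,0],[0,0,-40,0,0,0],[0,0,0,0,0,0]]' 1 25 && python3 -c "
from h import *
go(.622,.0575,.057,-103.7)"
```

```text
t: 2.35
eef_pos: [0.6207, 0.0652, 0.1719]
ee_rot: [-3.137, 0.004, -1.801]
force: [-0.1, -0.4, -0.3]
width: 0.0875
to go mm [   1.3   -7.7 -114.9] rv [-0.002  0.006 -0.009] t 2.4 w 0.0875
```

```bash
python3 -m jog '[[1,-8,0,-0.002,0.006,-0.009],[0,0,-20,0,0,0],[0,0,-30,0,0,0],[0,0,0,0,0,0]]' && python3 -c "
from h import *
go(.622,.0575,.057,-103.7)"
```

```text
t: 2.75
eef_pos: [0.6253, 0.0594, 0.1302]
ee_rot: [-3.134, 0.003, -1.806]
force: [-0.6, 0.2, -1.1]
width: 0.0873
to go mm [ -3.3  -1.9 -73.2] rv [-0.001  0.009 -0.004] t 2.8 w 0.0873
```

```bash
python3 -m jog '[[-3,-2,-20,-0.001,0.009,-0.004],[0,0,-25,0,0,0],[0,0,-20,0,0,0],[0,0,-5,0,0,0],[0,0,0,0,0,0]]' && python3 -c "
from h import *
go(.622,.0575,.057,-103.7)"
```

```text
t: 3.25
eef_pos: [0.6299, 0.0586, 0.0716]
ee_rot: [-3.128, 0.007, -1.809]
force: [-0.1, 0.2, -1.1]
width: 0.0876
to go mm [ -7.9  -1.1 -14.6] rv [-0.004  0.015 -0.001] t 3.2 w 0.0876
```

```bash
python3 -m jog '[[-8,-1,-5,-0.004,0.015,0],[-1,0,-7,0,0,0],[0,0,0,0,0,0],[0,0,0,0,0,0]]' && python3 -c "
from h import *
go(.622,.0575,.057,-103.7)"
```

```text
t: 3.65
eef_pos: [0.6226, 0.0582, 0.0635]
ee_rot: [-3.137, 0.002, -1.808]
force: [0.2, 0.5, 0.4]
width: 0.0878
to go mm [-0.6 -0.7 -6.5] rv [-0.001  0.005 -0.002] t 3.6 w 0.0878
```

```bash
python3 -m jog '[[-1,0,-6,-0.001,0.005,0],[0,0,0,0,0,0]]' && python3 -m jog '[[0,0,0,0,0,0],[0,0,0,0,0,0],[0,0,0,0,0,0],[0,0,0,0,0,0],[0,0,0,0,0,0],[0,0,0,0,0,0],[0,0,0,0,0,0]]' 0.3 25 && python3 -c "
from h import *
go(.622,.0575,.057,-103.7)"
```

```text
t: 3.85
eef_pos: [0.6218, 0.0583, 0.0576]
ee_rot: [-3.141, 0.0, -1.808]
force: [-0.3, 0.8, -0.4]
width: 0.0876
t: 4.55
eef_pos: [0.622, 0.0583, 0.0575]
ee_rot: [-3.141, 0.0, -1.808]
force: [-0.5, -0.3, -0.8]
width: 0.0394
to go mm [-0.  -0.8 -0.5] rv [-0.     0.    -0.002] t 4.5 w 0.0394
```

Grip holds (39.4 mm). Lifting it towards the tray.

```bash
python3 -m jog '[[0,0,20,0,0,0],[-1,0,35,0,0,0],[-1,0,35,0,0,0],[0,0,20,0,0,0],[-10,30,0,0,0,0],[-15,42,0,0,0,0],[-15,42,0,0,0,0],[-15,42,0,0,0,0],[-15,42,0,0,0,0],[-15,42,0,0,0,0],[-15,42,0,0,0,0],[-10,30,0,0,0,0]]' && python3 -c "
from h import *
go(.489,.417,.054,-103.7)
K,M=cam('wrist');cv2.imwrite('pics/w2.png',eyes.grab_frame('wrist'));np.savez('pics/w2.npz',K=K,M=M)
for n in ('scene',):cv2.imwrite('pics/s2.png',eyes.grab_frame(n))
cv2.imwrite('pics/w2b.png',np.vstack([cv2.imread('pics/w2.png')[:270],cv2.imread('pics/s2.png')[100:400]]))
"
```

```text
t: 5.75
eef_pos: [0.5026, 0.3759, 0.1705]
ee_rot: [3.138, -0.001, -1.817]
force: [0.4, -0.2, -0.9]
width: 0.0394
to go mm [ -13.6   41.1 -116.5] rv [-0.    -0.004  0.007] t 5.8 w 0.0394
```

View pics/w2b.png

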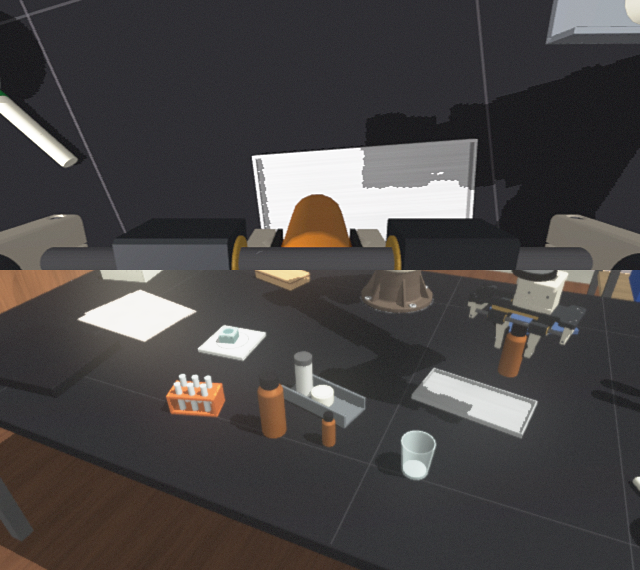

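The bottle is held upright and the rest is untouched. The tray's far corners are at (253,157) and (477,139).

```bash
python3 - <<'E'
from h import *
d=np.load("pics/w2.npz");K,M=d["K"],d["M"]
a,b=[px2w(K,M,p,.012)[:2] for p in[(253,157),(477,139)]]
u=(a-b)/np.linalg.norm(a-b); n=np.array([-u[1],u[0]]); mid=(a+b)/2+n*.065
print(a,b,np.linalg.norm(a-b),np.degrees(np.arctan2(u[1],u[0])),mid)
Kt,Mt=cam("top")
q=np.array([px2w(Kt,Mt,(144.7+(x-260)/3,204.7+(y-360)/3),.012)[:2] for x,y in[(313,387),(565,432),(541,566),(283,521)]]);print(q.mean(0))
t=q.mean(0)
for s in(.09,.005,-.075): print(s,t+u*s)
E
```

```text
[0.55537679 0.43610093] [0.51379326 0.19099267] 0.24861064638582486 80.37123770780825 [0.47050073 0.32441894]
[0.4720726  0.32465233]
0.09 [0.48712634 0.41338442]
0.005 [0.47290892 0.32958189]
-0.075 [0.45952783 0.25070891]
```

```bash
python3 -m jog '[[-8,18,0,0,0,0.007],[-8,19,-10,0,-0.004,0],[0,0,-25,0,0,0],[0,0,-25,0,0,0],[0,0,-20,0,0,0],[0,0,0,0,0,0],[0,0,0,0,0,0]]' && python3 -c "
from h import *
go(.487,.413,.0555,-103.7)"
```

```text
t: 6.55
eef_pos: [0.4852, 0.4145, 0.0877]
ee_rot: [3.142, -0.0, -1.806]
force: [-0.8, -0.6, 0.0]
width: 0.0392
to go mm [  1.8  -1.5 -32.2] rv [ 0.    -0.    -0.004] t 6.5 w 0.0392
```

```bash
python3 -m jog '[[2,-1,-15,0,0,0],[0,0,-11,0,0,0],[0,0,-4,0,0,0],[0,0,0,0,0,0],[0,0,0,0,0,0]]' && python3 -c "
from h import *
go(.487,.413,.0550,-103.7);print(status.get_state()['force'])"
```

```text
t: 7.05
eef_pos: [0.4888, 0.4139, 0.058]
ee_rot: [-3.14, 0.003, -1.807]
force: [0.3, 0.4, -0.6]
width: 0.0393
to go mm [-1.8 -0.9 -3. ] rv [-0.003  0.002 -0.003] t 7.0 w 0.0393
[ 0.26810876  0.3967132  -0.64801876]
```

```bash
python3 -m jog '[[0,0,-2,0,0,0],[0,0,-1,0,0,0],[0,0,-1,0,0,0],[0,0,0,0,0,0]]' && python3 -c "
from h import *
go(.487,.413,.0545,-103.7);print(status.get_state()['force'])"
```

```text
t: 7.45
eef_pos: [0.4892, 0.4145, 0.0549]
ee_rot: [-3.139, 0.005, -1.806]
force: [-0.0, -0.4, -1.2]
width: 0.0391
to go mm [-2.2 -1.5 -0.4] rv [-0.004  0.003 -0.004] t 7.5 w 0.0391
[-0.02809011 -0.44944807 -1.23202543]
```

```bash
python3 -m jog '[[0,0,-1,0,0,0],[0,0,0,0,0,0]]' && python3 -m jog '[[0,0,0,0,0,0],[0,0,0,0,0,0],[0,0,0,0,0,0],[0,0,0,0,0,0]]' 0.75 && python3 -m jog '[[0,0,20,0,0,0],[0,0,35,0,0,0],[0,0,35,0,0,0],[0,0,30,0,0,0],[0,0,0,0,0,0]]' 1 && python3 -c "
from h import *
go(.599,-.047,.2,-103.7)"
```

```text
t: 7.65
eef_pos: [0.4895, 0.4148, 0.0546]
ee_rot: [-3.139, 0.006, -1.806]
force: [-0.8, -0.1, -1.3]
width: 0.0391
t: 8.05
eef_pos: [0.4898, 0.4152, 0.0549]
ee_rot: [-3.138, 0.007, -1.806]
force: [0.4, -0.8, 0.1]
width: 0.0633
t: 8.55
eef_pos: [0.4889, 0.4137, 0.1776]
ee_rot: [-3.139, 0.003, -1.806]
force: [-0.4, 0.0, 0.2]
width: 0.0874
to go mm [ 110.1 -460.7   22.4] rv [-0.002  0.003 -0.004] t 8.6 w 0.0874
```

```bash
python3 -m jog '[[10,-42,2,0,0,0],[10,-42,2,0,0,0],[10,-42,2,0,0,0],[10,-42,2,0,0,0],[10,-42,0,0,0,0],[10,-42,0,0,0,0],[10,-42,0,0,0,0],[10,-42,0,0,0,0],[10,-42,0,0,0,0],[10,-42,0,0,0,0],[10,-40,0,0,0,0],[0,0,0,0,0,0]]' && python3 -c "
from h import *
go(.599,-.047,.057,-103.7)"
```

```text
t: 9.75
eef_pos: [0.5984, -0.0624, 0.1832]
ee_rot: [-3.139, 0.005, -1.801]
force: [-0.3, 0.2, -0.5]
width: 0.0876
to go mm [   0.6   15.4 -126.2] rv [-0.005  0.003 -0.009] t 9.8 w 0.0876
```

```bash
python3 -m jog '[[0,15,0,-0.005,0.003,-0.009],[-1,0,-35,0,0,0],[-1,0,-25,0,0,0],[0,0,0,0,0,0]]' && python3 -c "
from h import *
go(.599,-.047,.057,-103.7)"
```

```text
t: 10.15
eef_pos: [0.5962, -0.049, 0.1209]
ee_rot: [-3.14, 0.0, -1.816]
force: [0.4, -0.8, -0.1]
width: 0.0876
to go mm [  2.8   2.  -63.9] rv [-0.     0.001  0.006] t 10.2 w 0.0876
```

```bash
python3 -m jog '[[3,2,-20,0,0.001,0.006],[-1,0,-22,0,0,0],[-1,0,-15,0,0,0],[0,0,0,0,0,0]]' && python3 -c "
from h import *
go(.599,-.047,.057,-103.7)"
```

```text
t: 10.55
eef_pos: [0.599, -0.0459, 0.0656]
ee_rot: [-3.139, 0.0, -1.807]
force: [0.4, -0.3, -0.5]
width: 0.0874
to go mm [ 0.  -1.1 -8.6] rv [ 0.     0.003 -0.003] t 10.6 w 0.0874
```

```bash
python3 -m jog '[[0,-1,-8,0,0.003,-0.003],[0,0,0,0,0,0],[0,0,0,0,0,0]]' && python3 -m jog '[[0,0,0,0,0,0],[0,0,0,0,0,0],[0,0,0,0,0,0],[0,0,0,0,0,0],[0,0,0,0,0,0],[0,0,0,0,0,0],[0,0,0,0,0,0]]' 0.3 25 && python3 -c "
from h import *
go(.599,-.047,.057,-103.7)"
```

```text
t: 10.85
eef_pos: [0.601, -0.0464, 0.0603]
ee_rot: [-3.138, 0.001, -1.809]
force: [-0.4, -0.1, 0.4]
width: 0.0877
t: 11.55
eef_pos: [0.6022, -0.0463, 0.0626]
ee_rot: [-3.135, 0.002, -1.809]
force: [0.1, -0.0, -0.2]
width: 0.0415
to go mm [-3.2 -0.7 -5.6] rv [-0.     0.007 -0.001] t 11.6 w 0.0415
```

The width of 41.5 mm and a high TCP suggest the pads touch the cap. I'll reopen, go lower and grip again.

```bash
python3 -m jog '[[0,0,0,0,0,0],[0,0,0,0,0,0],[-3,-1,-4,0,0.007,0],[0,0,-3,0,0,0],[0,0,-1,0,0,0]]' 0.8 && python3 -c "
from h import *
go(.599,-.047,.056,-103.7)"
```

```text
t: 12.05
eef_pos: [0.5988, -0.0474, 0.0538]
ee_rot: [3.14, 0.0, -1.809]
force: [-0.2, -0.2, -0.2]
width: 0.0693
to go mm [0.2 0.4 2.2] rv [-0.    -0.001 -0.   ] t 12.1 w 0.0693
```

```bash
python3 -m jog '[[0,0,0,0,0,0],[0,0,0,0,0,0],[0,0,0,0,0,0],[0,0,0,0,0,0],[0,0,0,0,0,0],[0,0,0,0,0,0]]' 0.3 25 && python3 -c "
from h import *
go(.599,-.047,.056,-103.7)"
```

```text
t: 12.65
eef_pos: [0.5986, -0.0474, 0.0534]
ee_rot: [3.14, -0.0, -1.809]
force: [-0.1, -0.1, -0.6]
width: 0.0409
to go mm [0.4 0.4 2.6] rv [-0.    -0.002 -0.   ] t 12.7 w 0.0409
```

```bash
python3 -m jog '[[0,0,20,0,0,0],[-1,0,35,0,0,0],[-1,0,35,0,0,0],[0,0,35,0,0,0],[-10,30,5,0,0,0],[-14,42,0,0,0,0],[-14,42,0,0,0,0],[-14,42,0,0,0,0],[-14,42,0,0,0,0],[-14,42,0,0,0,0],[-14,42,0,0,0,0],[-14,42,0,0,0,0]]' && python3 -m jog '[[-8,22,0,0,0,0],[0,0,0,0,0,0],[0,0,0,0,0,0]]' && python3 -c "
from h import *
go(.473,.330,.0504,-103.7)
K,M=cam('wrist');cv2.imwrite('pics/w3.png',eyes.grab_frame('wrist'));cv2.imwrite('pics/s3.png',eyes.grab_frame('scene'))
cv2.imwrite('pics/w3b.png',np.vstack([cv2.imread('pics/w3.png')[:270],cv2.imread('pics/s3.png')[100:400]]))"
```

```text
t: 13.85
eef_pos: [0.4815, 0.2824, 0.1879]
ee_rot: [3.137, 0.001, -1.819]
force: [0.6, 0.0, -1.7]
width: 0.0407
t: 14.15
eef_pos: [0.4706, 0.3104, 0.1876]
ee_rot: [3.137, 0.002, -1.813]
force: [0.7, -0.0, -1.5]
width: 0.0409
to go mm [   2.4   19.6 -137.2] rv [-0.003 -0.004  0.003] t 14.2 w 0.0409
```

View pics/w3b.png

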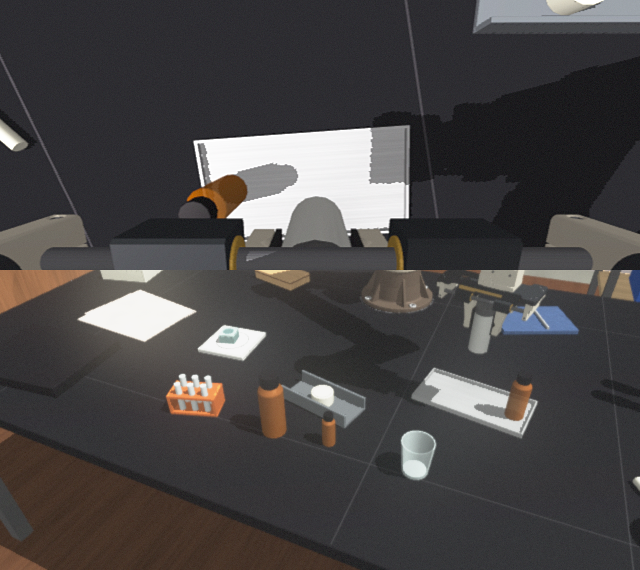

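The bottle stands in the tray at scene (518,398), the canister is held upright, and only the pot is left in the rack. I'll set the canister down.

```bash
python3 -m jog '[[2,19,-10,-0.003,-0.004,0.003],[0,0,-30,0,0,0],[0,0,-30,0,0,0],[0,0,-25,0,0,0],[0,0,0,0,0,0],[0,0,0,0,0,0]]' && python3 -c "
from h import *
go(.473,.330,.0504,-103.7)"
```

```text
t: 14.85
eef_pos: [0.4767, 0.3264, 0.0903]
ee_rot: [-3.139, 0.002, -1.819]
force: [-0.5, 0.3, -0.3]
width: 0.0407
to go mm [ -3.7   3.6 -39.9] rv [-0.001  0.003  0.009] t 14.8 w 0.0407
```

```bash
python3 -m jog '[[-4,4,-15,-0.001,0.003,0.009],[0,0,-15,0,0,0],[0,0,-4,0,0,0],[0,0,0,0,0,0],[0,0,0,0,0,0]]' && python3 -c "
from h import *
go(.473,.330,.0504,-103.7)"
```

```text
t: 15.35
eef_pos: [0.4746, 0.3329, 0.0583]
ee_rot: [-3.139, 0.006, -1.809]
force: [-0.3, -0.3, -0.8]
width: 0.0406
to go mm [-1.6 -2.9 -7.9] rv [-0.006  0.004 -0.001] t 15.3 w 0.0406
```

```bash
python3 -m jog '[[-1,-2,-4,-0.006,0.004,0],[0,0,-2,0,0,0],[0,0,-1,0,0,0],[0,0,0,0,0,0]]' && python3 -c "
from h import *
go(.473,.330,.0504,-103.7)"
```

```text
t: 15.75
eef_pos: [0.4742, 0.3318, 0.0526]
ee_rot: [-3.14, 0.002, -1.808]
force: [-0.5, 0.2, -1.2]
width: 0.0404
to go mm [-1.2 -1.8 -2.2] rv [-0.002  0.002 -0.001] t 15.8 w 0.0404
```

```bash
python3 -m jog '[[0,0,-1,0,0,0],[0,0,-1,0,0,0],[0,0,0,0,0,0]]' && python3 -m jog '[[0,0,0,0,0,0],[0,0,0,0,0,0],[0,0,0,0,0,0],[0,0,0,0,0,0]]' 0.7 && python3 -m jog '[[0,0,20,0,0,0],[0,0,35,0,0,0],[0,0,40,0,0,0],[0,0,45,0,0,0],[0,0,45,0,0,0],[0,0,0,0,0,0]]' && python3 -c "
from h import *
go(.471,-.343,.23,-103.7)"
```

```text
t: 16.05
eef_pos: [0.4743, 0.3318, 0.0507]
ee_rot: [-3.14, 0.002, -1.808]
force: [-0.1, -0.1, -1.3]
width: 0.0407
t: 16.45
eef_pos: [0.4747, 0.3322, 0.0512]
ee_rot: [-3.14, 0.003, -1.808]
force: [-0.6, -0.2, -1.0]
width: 0.06
t: 17.05
eef_pos: [0.4733, 0.3298, 0.2422]
ee_rot: [-3.14, -0.001, -1.808]
force: [-0.2, 1.1, 0.6]
width: 0.0611
to go mm [  -2.3 -672.8  -12.2] rv [ 0.001  0.001 -0.002] t 17.1 w 0.0611
```

```bash
python3 -m jog '[[-1,-40,0,0,0,0],[-1,-46,0,0,0,-0.15],[-1,-48,0,0,0,-0.15],[-1,-48,0,0,0,-0.15],[-1,-48,0,0,0,-0.15],[-1,-48,0,0,0,-0.15],[-1,-48,0,0,0,-0.15],[-1,-48,0,0,0,-0.15],[-1,-48,0,0,0,0],[-1,-48,0,0,0,0],[-1,-48,0,0,0,0],[-1,-40,0,0,0,0]]' 1 && python3 -m jog '[[0,-40,0,0,0,0],[0,0,0,0,0,0],[0,0,0,0,0,0]]' && python3 -c "
from h import *
go(.46,-.285,.25,-166)
K,M=cam('wrist');im=eyes.grab_frame('wrist');cv2.imwrite('pics/w4.png',im);np.savez('pics/w4.npz',K=K,M=M)
print(w2px(K,M,(.471,-.343,.04)),w2px(K,M,(.467,-.335,.012)))
"
```

```text
t: 18.25
eef_pos: [0.4577, -0.2428, 0.2455]
ee_rot: [-3.136, 0.013, -2.866]
force: [1.9, 0.1, 0.6]
width: 0.0876
t: 18.55
eef_pos: [0.4561, -0.2896, 0.2445]
ee_rot: [-3.136, 0.012, -2.873]
force: [0.1, 0.5, -0.4]
width: 0.0872
to go mm [3.9 4.6 5.5] rv [ 0.002  0.013 -0.024] t 18.6 w 0.0872
[318.22938495 139.01308867] [319.57397535 145.04120831]
```

View pics/w4.png

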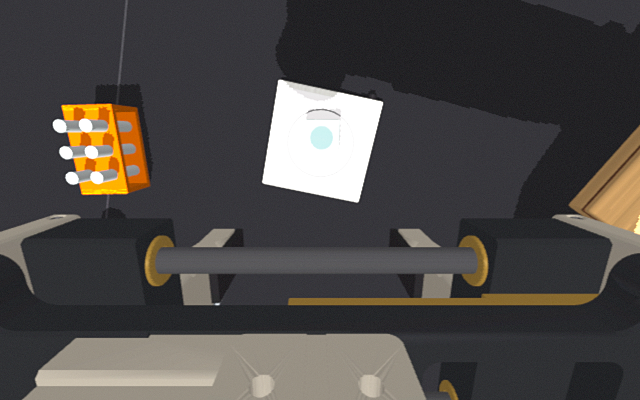

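Plate corners are at (278,80), (382,101), (359,202) and (263,183). The dish's disk is at (321,137). I'll take a contrast-stretched crop for the dish edges.

```bash
python3 - <<'E'
from h import *
d=np.load("pics/w4.npz");K,M=d["K"],d["M"];im=cv2.imread("pics/w4.png")
q=np.array([px2w(K,M,p,.012)[:2] for p in[(278,80),(382,101),(359,202),(263,183)]]);e=q[1]+q[2]-q[0]-q[3]
print("plate",q.mean(0),[np.linalg.norm(q[i]-q[i-1]).round(4) for i in range(4)],np.degrees(np.arctan2(e[1],e[0])))
h=cv2.cvtColor(im,cv2.COLOR_BGR2HSV)[80:205,260:385]
m=(h[...,1]>40)&(h[...,2]>100); ys,xs=np.nonzero(m); c=(xs.mean()+260,ys.mean()+80); print(c,px2w(K,M,c,.04))
t=cv2.imread("pics/top0.png")
g=np.clip((im[80:205,260:385].astype(float)-190)*255/65,0,255).astype(np.uint8)
g2=np.clip((t[225:265,412:456].astype(float)-100)*255/155,0,255).astype(np.uint8)
o=np.zeros((500,800,3),np.uint8);o[:,:500]=cv2.resize(g,(500,500),interpolation=3);o[:273,500:]=cv2.resize(g2,(300,273),interpolation=3)
cv2.imwrite("pics/w4c.png",o)
E
```

```text
plate [ 0.466355   -0.33691888] [np.float64(0.138), np.float64(0.1385), np.float64(0.1393), np.float64(0.1395)] -175.7097888430523
(np.float64(321.55882352941177), np.float64(138.26470588235293)) [ 0.46719416 -0.34500149  0.04      ]
```

View pics/w4c.png

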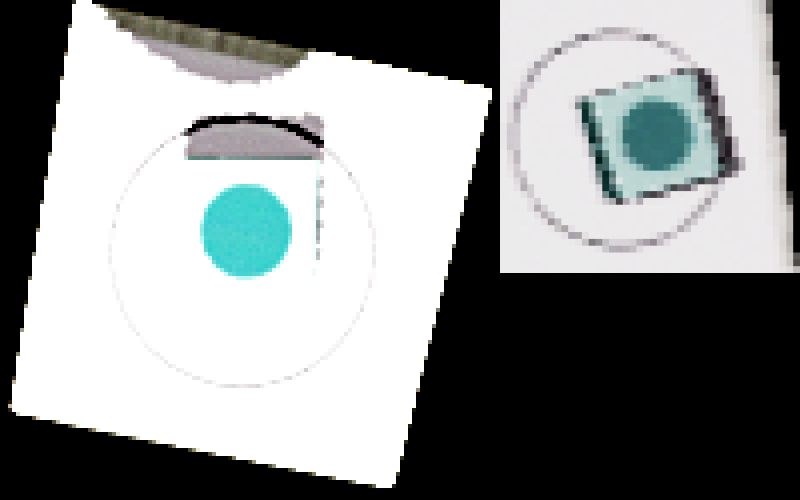

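The dish's edges line up with the tool axes at yaw −165°. Two views put the dish at (.4675,−.345) and the plate at (.4665,−.336). Going to grasp.

```bash
python3 -m jog '[[5,-27,-15,0.002,0.012,-0.005],[5,-27,-15,0,0,0],[0,0,-40,0,0,0],[0,0,-40,0,0,0],[0,0,-30,0,0,0],[0,0,0,0,0,0],[0,0,0,0,0,0]]' && python3 -c "
from h import *
go(.4675,-.345,.017,-165)"
```

```text
t: 19.3
eef_pos: [0.4705, -0.3377, 0.1044]
ee_rot: [-3.137, 0.008, -2.865]
force: [0.6, -0.8, 1.3]
width: 0.0874
to go mm [ -3.   -7.3 -87.4] rv [ 0.003  0.009 -0.015] t 19.3 w 0.0874
```

```bash
python3 -m jog '[[-3,-8,-15,0.003,0.009,-0.015],[0,-1,-22,0,0,0],[0,-1,-22,0,0,0],[0,0,-5,0,0,0],[0,0,0,0,0,0]]' && python3 -c "
from h import *
go(.4675,-.345,.017,-165)"
```

```text
t: 19.8
eef_pos: [0.4729, -0.3495, 0.045]
ee_rot: [-3.135, 0.009, -2.879]
force: [0.4, 1.5, 0.0]
width: 0.0872
to go mm [ -5.4   4.5 -28. ] rv [ 0.004  0.01  -0.001] t 19.8 w 0.0872
```

```bash
python3 -m jog '[[-5,4,-8,0.004,0.01,0],[0,0,-10,0,0,0],[0,0,-4,0,0,0],[0,0,0,0,0,0]]' && python3 -c "
from h import *
go(.4675,-.345,.017,-165)"
```

```text
t: 20.2
eef_pos: [0.4694, -0.346, 0.0244]
ee_rot: [-3.139, 0.004, -2.879]
force: [0.4, -0.2, -0.6]
width: 0.0878
to go mm [-1.9  1.  -7.4] rv [ 0.002  0.004 -0.001] t 20.2 w 0.0878
```

```bash
python3 -m jog '[[-2,1,-4,0.002,0.004,0],[0,0,-3,0,0,0],[0,0,0,0,0,0]]' && python3 -m jog '[[0,0,0,0,0,0],[0,0,0,0,0,0],[0,0,0,0,0,0],[0,0,0,0,0,0],[0,0,0,0,0,0],[0,0,0,0,0,0]]' 0.3 25 && python3 -c "
from h import *
go(.4675,-.345,.017,-165)"
```

```text
t: 20.5
eef_pos: [0.4676, -0.345, 0.0173]
ee_rot: [3.141, 0.0, -2.879]
force: [0.2, -0.2, -1.0]
width: 0.0877
t: 21.1
eef_pos: [0.468, -0.3452, 0.0178]
ee_rot: [-3.141, 0.001, -2.879]
force: [-0.5, -0.3, -0.1]
width: 0.0446
to go mm [-0.5  0.2 -0.8] rv [ 0.     0.001 -0.001] t 21.1 w 0.0446
```

```bash
python3 -m jog '[[0,0,20,0,0,0],[0,0,35,0,0,0],[0,0,40,0,0,0],[0,30,20,0,0,0],[-1,45,0,0,0,-0.14],[-1,47,0,0,0,-0.14],[-1,47,0,0,0,-0.14],[-1,47,0,0,0,0],[-1,47,0,0,0,0],[-1,47,0,0,0,0],[-1,47,0,0,0,0],[-1,47,0,0,0,0]]' && python3 -c "
from h import *
go(.4595,.2507,.1,-189.6)"
```

```text
t: 22.3
eef_pos: [0.4562, 0.0596, 0.1364]
ee_rot: [3.136, 0.002, 2.987]
force: [1.1, -0.0, 0.1]
width: 0.0439
to go mm [  3.3 191.1 -36.4] rv [-0.005  0.003 -0.013] t 22.3 w 0.0439
```

```bash
python3 -m jog '[[1,47,0,-0.005,0.003,-0.013],[1,46,0,0,0,0],[1,40,-5,0,0,0],[0,30,-10,0,0,0],[0,0,0,0,0,0],[0,0,0,0,0,0]]' && python3 -c "
from h import *
go(.4595,.2507,.0098,-189.6)"
```

```text
t: 22.9
eef_pos: [0.4569, 0.2358, 0.1218]
ee_rot: [3.139, 0.002, 2.981]
force: [0.6, -1.1, -1.4]
width: 0.0437
to go mm [   2.6   14.9 -112. ] rv [-0.002  0.002 -0.007] t 22.9 w 0.0437
```

```bash
python3 -m jog '[[2,14,-20,-0.002,0.002,-0.007],[0,0,-35,0,0,0],[0,0,-25,0,0,0],[0,0,-5,0,0,0],[0,0,0,0,0,0]]' && python3 -c "
from h import *
go(.4595,.2507,.0098,-189.6)"
```

```text
t: 23.4
eef_pos: [0.46, 0.2475, 0.0369]
ee_rot: [3.139, 0.002, 2.971]
force: [-0.8, 0.2, -1.0]
width: 0.0437
to go mm [ -0.5   3.2 -27.1] rv [-0.003  0.003  0.003] t 23.4 w 0.0437
```

```bash
python3 -m jog '[[0,0,-10,-0.003,0.003,0],[0,0,-10,0,0,0],[0,0,-4,0,0,0],[0,0,-1,0,0,0],[0,0,0,0,0,0]]' && python3 -c "
from h import *
go(.4595,.2507,.0088,-189.6)"
```

```text
t: 23.9
eef_pos: [0.4619, 0.2481, 0.0134]
ee_rot: [3.138, 0.003, 2.97]
force: [-0.5, -1.3, -1.5]
width: 0.0439
to go mm [-2.4  2.6 -4.6] rv [-0.003  0.004  0.004] t 23.9 w 0.0439
```

```bash
python3 -m jog '[[0,0,-2,-0.003,0.004,0],[0,0,-2,0,0,0],[0,0,0,0,0,0]]' && python3 -c "
from h import *
go(.4595,.2507,.0088,-189.6)"
```

```text
t: 24.2
eef_pos: [0.4623, 0.2487, 0.0099]
ee_rot: [3.141, 0.0, 2.97]
force: [-0.8, 0.0, -0.2]
width: 0.044
to go mm [-2.8  2.  -1.1] rv [-0.001  0.     0.004] t 24.2 w 0.044
```

```bash
python3 -m jog '[[0,0,-1,0,0,0],[0,0,0,0,0,0]]' && python3 -m jog '[[0,0,0,0,0,0],[0,0,0,0,0,0],[0,0,0,0,0,0],[0,0,0,0,0,0],[0,0,15,0,0,0],[0,0,35,0,0,0],[0,0,40,0,0,0],[0,0,45,0,0,0]]' 0.8 && python3 -m jog '[[8,-12,10,0,0,0.145],[14,-23,0,0,0,0.148],[14,-23,0,0,0,0.148],[14,-23,0,0,0,0.148],[14,-23,0,0,0,0.148],[14,-23,0,0,0,0.148],[14,-23,0,0,0,0.148],[14,-23,0,0,0,0.148],[14,-23,0,0,0,0.148],[14,-23,0,0,0,0.148],[14,-23,0,0,0,0],[0,0,0,0,0,0]]' 1 && python3 -c "
from h import *
go(.611,.0055,.01,-103.7)"
```

```text
t: 24.4
eef_pos: [0.4625, 0.2489, 0.0093]
ee_rot: [3.14, 0.0, 2.971]
force: [0.2, -0.3, -1.4]
width: 0.0438
t: 25.2
eef_pos: [0.4588, 0.2452, 0.1418]
ee_rot: [-3.132, -0.008, 2.97]
force: [0.7, 1.3, -0.5]
width: 0.0698
t: 26.4
eef_pos: [0.6143, -0.0035, 0.1613]
ee_rot: [-3.141, 0.006, -1.81]
force: [-1.2, 0.5, 0.0]
width: 0.0876
to go mm [  -3.3    9.  -151.3] rv [-0.006  0.002 -0.   ] t 26.4 w 0.0876
```

```bash
python3 -m jog '[[-4,9,-15,-0.006,0.002,0],[-1,0,-38,0,0,0],[-1,0,-38,0,0,0],[0,0,0,0,0,0],[0,0,0,0,0,0]]' && python3 -c "
from h import *
go(.611,.0055,.011,-103.7)"
```

```text
t: 26.9
eef_pos: [0.6086, 0.0056, 0.0699]
ee_rot: [-3.139, 0.0, -1.813]
force: [0.9, 0.6, 0.7]
width: 0.0874
to go mm [  2.4  -0.1 -58.9] rv [0.    0.003 0.003] t 26.9 w 0.0874
```

```bash
python3 -m jog '[[2,0,-15,0,0.003,0.003],[-1,0,-20,0,0,0],[-1,0,-10,0,0,0],[0,0,0,0,0,0],[0,0,0,0,0,0]]' && python3 -c "
from h import *
go(.611,.0055,.011,-103.7)"
```

```text
t: 27.4
eef_pos: [0.6132, 0.0073, 0.0287]
ee_rot: [-3.134, 0.004, -1.808]
force: [0.5, 0.0, -0.4]
width: 0.0873
to go mm [ -2.2  -1.8 -17.7] rv [-0.002  0.009 -0.002] t 27.4 w 0.0873
```

```bash
python3 -m jog '[[-2,-2,-7,-0.002,0.009,-0.002],[0,0,-6,0,0,0],[0,0,-2,0,0,0],[0,0,0,0,0,0]]' && python3 -c "
from h import *
go(.611,.0055,.011,-103.7)"
```

```text
t: 27.8
eef_pos: [0.6125, 0.0054, 0.0146]
ee_rot: [-3.14, 0.001, -1.81]
force: [0.1, 0.3, 0.0]
width: 0.0877
to go mm [-1.5  0.1 -3.6] rv [-0.001  0.002  0.   ] t 27.8 w 0.0877
```

```bash
python3 -m jog '[[-1,0,-3,-0.001,0.002,0],[0,0,-1,0,0,0],[0,0,0,0,0,0]]' && python3 -m jog '[[0,0,0,0,0,0],[0,0,0,0,0,0],[0,0,0,0,0,0],[0,0,0,0,0,0],[0,0,0,0,0,0],[0,0,0,0,0,0]]' 0.4 25 && python3 -c "
from h import *
go(.611,.0055,.011,-103.7)"
```

```text
t: 28.1
eef_pos: [0.6115, 0.0055, 0.0105]
ee_rot: [-3.141, -0.0, -1.81]
force: [-0.3, 0.0, -0.1]
width: 0.0874
t: 28.7
eef_pos: [0.6118, 0.0055, 0.0109]
ee_rot: [-3.141, -0.0, -1.81]
force: [0.2, -0.3, -1.0]
width: 0.0517
to go mm [-0.8 -0.   0.1] rv [ 0.     0.001 -0.   ] t 28.7 w 0.0517
```

```bash
python3 -m jog '[[0,0,20,0,0,0],[-1,0,35,0,0,0],[-1,0,40,0,0,0],[-10,-25,20,0,0,0],[-17,-40,0,0,0,0],[-17,-40,0,0,0,0],[-17,-40,0,0,0,0],[-17,-40,0,0,0,0],[-17,-40,0,0,0,0],[-17,-40,0,0,0,0],[-17,-40,0,0,0,0],[0,0,0,0,0,0]]' && python3 -c "
from h import *
go(.4665,-.336,.0175,-103.7)
K,M=cam('wrist');cv2.imwrite('pics/w5.png',eyes.grab_frame('wrist'));cv2.imwrite('pics/s5.png',eyes.grab_frame('scene'))
cv2.imwrite('pics/w5b.png',np.vstack([cv2.imread('pics/w5.png')[:270],cv2.imread('pics/s5.png')[100:400]]))"
```

```text
t: 29.9
eef_pos: [0.4737, -0.3084, 0.1304]
ee_rot: [-3.139, -0.001, -1.805]
force: [0.4, 0.7, -1.3]
width: 0.0515
to go mm [  -7.2  -27.6 -112.9] rv [ 0.002  0.002 -0.005] t 29.9 w 0.0515
```

View pics/w5b.png

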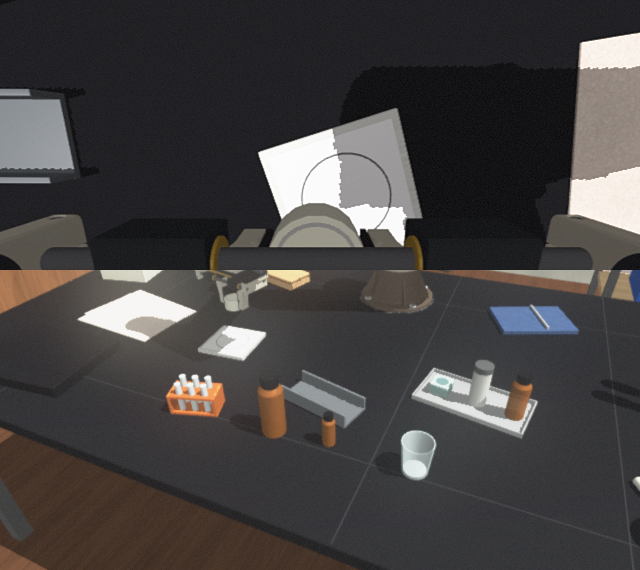

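The dish, canister and bottle all stand in the tray, the rack is empty and the pot is held. The plate circle is in view, with its top at (346,153), left at (302,195) and right at (391,195). I'll use it to check the plate middle.

```bash
python3 - <<'E'
from h import *
from scipy.optimize import least_squares as ls
K,M=cam("wrist")
q=np.array([px2w(K,M,p,.012)[:2] for p in[(346,153),(302,195),(391,195),(313,169),(379,169)]])
r=ls(lambda c:np.linalg.norm(q-c,axis=1)-.046,[.4665,-.336]);print(r.x,r.fun)
E
python3 -m jog '[[-4,-14,-20,0.002,0.002,-0.005],[-3,-14,-20,0,0,0],[0,0,-25,0,0,0],[0,0,-15,0,0,0],[0,0,0,0,0,0],[0,0,0,0,0,0]]' && python3 -c "
from h import *
go(.4665,-.336,.0175,-103.7)"
```

```text
[ 0.46642435 -0.3343373 ] [ 0.00109951 -0.00109822 -0.00026037 -0.00010782 -0.00124062]
t: 30.6
eef_pos: [0.4725, -0.33, 0.0495]
ee_rot: [-3.137, 0.001, -1.801]
force: [-0.9, -0.2, -0.5]
width: 0.0518
to go mm [ -6.  -6. -32.] rv [ 0.     0.005 -0.008] t 30.6 w 0.0518
```

Taking the plate middle as (.4665,−.335).

```bash
python3 -m jog '[[-6,-5,-12,0,0.005,-0.008],[-1,0,-10,0,0,0],[0,0,-2,0,0,0],[0,0,0,0,0,0],[0,0,0,0,0,0]]' && python3 -c "
from h import *
go(.4665,-.335,.0172,-103.7)"
```

```text
t: 31.1
eef_pos: [0.467, -0.3347, 0.0259]
ee_rot: [-3.139, -0.001, -1.808]
force: [-0.1, -0.0, 0.1]
width: 0.0516
to go mm [-0.5 -0.3 -8.7] rv [ 0.002  0.003 -0.002] t 31.1 w 0.0516
```

```bash
python3 -m jog '[[-1,0,-4,0.002,0.003,0],[0,0,-3,0,0,0],[0,0,-1,0,0,0],[0,0,0,0,0,0]]' && python3 -c "
from h import *
go(.4665,-.335,.0170,-103.7)"
```

```text
t: 31.5
eef_pos: [0.4664, -0.335, 0.018]
ee_rot: [-3.141, 0.0, -1.808]
force: [0.2, 0.4, -0.8]
width: 0.0517
to go mm [ 0.1  0.  -1. ] rv [ 0.     0.001 -0.002] t 31.5 w 0.0517
```

```bash
python3 -m jog '[[0,0,-1,0,0,0],[0,0,0,0,0,0]]' && python3 -m jog '[[0,0,0,0,0,0],[0,0,0,0,0,0],[0,0,0,0,0,0],[0,0,0,0,0,0],[0,0,15,0,0,0],[0,0,35,0,0,0],[0,0,40,0,0,0],[0,0,45,0,0,0],[0,0,20,0,0,0],[0,0,0,0,0,0]]' 0.85 && python3 -c "
from h import *
go(.462,.249,.16,-189.8)"
```

```text
t: 31.7
eef_pos: [0.4665, -0.335, 0.017]
ee_rot: [-3.141, 0.0, -1.808]
force: [-0.3, -0.2, -0.4]
width: 0.0518
t: 32.7
eef_pos: [0.4647, -0.3347, 0.1774]
ee_rot: [3.14, -0.0, -1.808]
force: [0.3, -0.5, -0.3]
width: 0.0743
to go mm [ -2.7 583.7 -17.4] rv [-1.000e-03 -1.000e-03 -1.505e+00] t 32.7 w 0.0743
```

```bash
python3 -m jog '[[0,40,0,0,0,-0.14],[0,45,0,0,0,-0.145],[0,45,0,0,0,-0.145],[0,45,0,0,0,-0.145],[0,45,0,0,0,-0.145],[0,45,0,0,0,-0.145],[0,45,0,0,0,-0.145],[0,45,0,0,0,-0.145],[0,45,0,0,0,-0.145],[0,45,0,0,0,-0.1],[0,45,0,0,0,0],[0,45,0,0,0,0]]' 1 && python3 -c "
from h import *
go(.462,.249,.1,-189.8)"
```

```text
t: 33.9
eef_pos: [0.4592, 0.1723, 0.1698]
ee_rot: [3.139, -0.007, -3.126]
force: [0.9, -0.3, 0.9]
width: 0.0875
to go mm [  2.8  76.7 -69.8] rv [-0.003 -0.006 -0.186] t 33.9 w 0.0875
```

```bash
python3 -m jog '[[1,25,-5,-0.003,-0.006,-0.1],[1,25,-10,0,0,-0.086],[0,24,-10,0,0,0],[0,0,-10,0,0,0],[0,0,0,0,0,0]]' && python3 -c "
from h import *
go(.462,.249,.0098,-189.8)"
```

```text
t: 34.4
eef_pos: [0.4586, 0.2539, 0.129]
ee_rot: [-3.138, -0.003, 2.97]
force: [-0.3, -0.9, 0.3]
width: 0.0876
to go mm [   3.4   -4.9 -119.2] rv [ 0.003 -0.003  0.001] t 34.4 w 0.0876
```

```bash
python3 -m jog '[[3,-5,-20,0.003,-0.003,0],[0,0,-35,0,0,0],[0,0,-25,0,0,0],[0,0,-5,0,0,0],[0,0,0,0,0,0]]' && python3 -c "
from h import *
go(.462,.249,.0098,-189.8)"
```

```text
t: 34.9
eef_pos: [0.4619, 0.2454, 0.0425]
ee_rot: [-3.142, 0.0, 2.969]
force: [-0.3, 0.1, -0.3]
width: 0.0879
to go mm [  0.1   3.6 -32.7] rv [0.    0.    0.002] t 34.9 w 0.0879
```

```bash
python3 -m jog '[[0,4,-12,0,0,0],[0,0,-14,0,0,0],[0,0,-4,0,0,0],[0,0,-1,0,0,0],[0,0,0,0,0,0]]' && python3 -c "
from h import *
go(.462,.249,.0095,-189.8)"
```

```text
t: 35.4
eef_pos: [0.4645, 0.2518, 0.0141]
ee_rot: [3.136, 0.005, 2.969]
force: [0.6, -0.1, 0.4]
width: 0.0879
to go mm [-2.5 -2.8 -4.6] rv [-0.005  0.006  0.002] t 35.4 w 0.0879
```

```bash
python3 -m jog '[[-2,-3,-3,-0.005,0.006,0],[0,0,-2,0,0,0],[0,0,0,0,0,0]]' && python3 -m jog '[[0,0,0,0,0,0],[0,0,0,0,0,0],[0,0,0,0,0,0],[0,0,0,0,0,0],[0,0,0,0,0,0],[0,0,0,0,0,0]]' 0.3 25 && python3 -c "
from h import *
go(.462,.249,.0095,-189.8)"
```

```text
t: 35.7
eef_pos: [0.4629, 0.2491, 0.0103]
ee_rot: [3.14, 0.0, 2.969]
force: [-0.6, -0.2, 2.1]
width: 0.0875
t: 36.3
eef_pos: [0.4632, 0.2496, 0.0106]
ee_rot: [3.139, 0.001, 2.969]
force: [1.0, 0.1, 0.2]
width: 0.0451
to go mm [-1.2 -0.6 -1.1] rv [-0.002  0.001  0.001] t 36.3 w 0.0451
```

```bash
python3 -m jog '[[0,0,20,0,0,0],[0,-2,35,0,0,0],[0,-3,40,0,0,0],[0,-5,40,0,0,0]]' && python3 -m jog '[[8,-12,0,0,0,0.145],[14,-22,0,0,0,0.147],[14,-22,0,0,0,0.148],[14,-22,0,0,0,0.148],[14,-22,0,0,0,0.148],[14,-22,0,0,0,0.148],[14,-22,0,0,0,0.148],[14,-22,0,0,0,0.148],[14,-22,0,0,0,0.148],[14,-22,0,0,0,0.148],[14,-22,0,0,0,0],[0,0,0,0,0,0]]' && python3 -c "
from h import *
go(.611,.006,.0136,-103.7)"
```

```text
t: 36.7
eef_pos: [0.4591, 0.2357, 0.143]
ee_rot: [-3.132, -0.008, 2.968]
force: [0.8, 0.3, -1.4]
width: 0.0441
t: 37.9
eef_pos: [0.6125, -0.0037, 0.1488]
ee_rot: [3.14, 0.001, -1.811]
force: [-1.6, -0.5, -1.6]
width: 0.0439
to go mm [  -1.5    9.7 -135.2] rv [-0.001 -0.002  0.001] t 37.9 w 0.0439
```

```bash
python3 -m jog '[[-2,10,-10,-0.001,-0.002,0.001],[-1,0,-35,0,0,0],[-1,0,-25,0,0,0],[0,0,0,0,0,0],[0,0,0,0,0,0]]' && python3 -c "
from h import *
go(.611,.006,.0136,-103.7)"
```

```text
t: 38.4
eef_pos: [0.6061, 0.0093, 0.0755]
ee_rot: [3.141, 0.001, -1.812]
force: [1.1, 0.2, -0.6]
width: 0.0439
to go mm [  4.9  -3.3 -61.9] rv [-0.001 -0.     0.002] t 38.4 w 0.0439
```

```bash
python3 -m jog '[[5,-3,-12,-0.001,0,0.002],[0,0,-16,0,0,0],[0,0,-10,0,0,0],[0,0,0,0,0,0],[0,0,0,0,0,0]]' && python3 -c "
from h import *
go(.611,.006,.0136,-103.7)"
```

```text
t: 38.9
eef_pos: [0.6146, 0.0081, 0.0393]
ee_rot: [-3.136, 0.003, -1.808]
force: [0.5, -0.3, -0.8]
width: 0.0434
to go mm [ -3.6  -2.1 -25.7] rv [-0.001  0.007 -0.002] t 38.9 w 0.0434
```

```bash
python3 -m jog '[[-4,-2,-10,-0.001,0.007,-0.002],[0,0,-9,0,0,0],[0,0,-2,0,0,0],[0,0,0,0,0,0],[0,0,0,0,0,0]]' && python3 -c "
from h import *
go(.611,.006,.0136,-103.7)"
```

```text
t: 39.4
eef_pos: [0.6112, 0.006, 0.0178]
ee_rot: [-3.141, 0.001, -1.81]
force: [0.5, -0.4, -0.4]
width: 0.0435
to go mm [-0.2  0.  -4.2] rv [-0.001  0.001 -0.   ] t 39.4 w 0.0435
```

```bash
python3 -m jog '[[0,0,-3,-0.001,0.001,0],[0,0,-1,0,0,0],[0,0,0,0,0,0]]' && python3 -c "
from h import *
go(.611,.006,.0136,-103.7);print(status.get_state()['force'])"
```

```text
t: 39.7
eef_pos: [0.6116, 0.0061, 0.014]
ee_rot: [-3.141, -0.0, -1.81]
force: [-0.7, 0.4, -0.2]
width: 0.0437
to go mm [-0.6 -0.1 -0.4] rv [ 0.     0.001 -0.   ] t 39.7 w 0.0437
[-0.73258164  0.38333898 -0.23952241]
```

```bash
python3 -m jog '[[0,0,0,0,0,0],[0,0,0,0,0,0],[0,0,0,0,0,0],[0,0,0,0,0,0],[0,0,15,0,0,0],[0,0,30,0,0,0],[0,0,40,0,0,0],[0,0,45,0,0,0],[0,0,45,0,0,0],[-10,30,0,0,0,0],[-14,35,0,0,0,0],[-17,42,0,0,0,0]]' 0.7 && python3 -m jog '[[-17,42,0,0,0,0],[-17,42,0,0,0,0],[-17,42,0,0,0,0],[-17,42,0,0,0,0],[-17,42,0,0,0,0],[0,0,0,0,0,0],[0,0,0,0,0,0]]' && python3 -c "
from h import *
go(.474,.331,.0515,-103.7)
cv2.imwrite('pics/w6.png',eyes.grab_frame('wrist'));cv2.imwrite('pics/s6.png',eyes.grab_frame('scene'))
K,M=cam('wrist');np.savez('pics/w6.npz',K=K,M=M)
cv2.imwrite('pics/w6b.png',np.vstack([cv2.imread('pics/w6.png')[:270],cv2.imread('pics/s6.png')[100:400]]))"
```

```text
t: 40.9
eef_pos: [0.5698, 0.1112, 0.1974]
ee_rot: [-3.139, 0.0, -1.817]
force: [0.3, 0.5, -0.4]
width: 0.0611
t: 41.6
eef_pos: [0.478, 0.3336, 0.1997]
ee_rot: [-3.137, 0.005, -1.812]
force: [1.5, -0.4, 0.3]
width: 0.0615
to go mm [  -4.    -2.6 -148.2] rv [-0.004  0.006  0.002] t 41.6 w 0.0615
```

View pics/w6b.png

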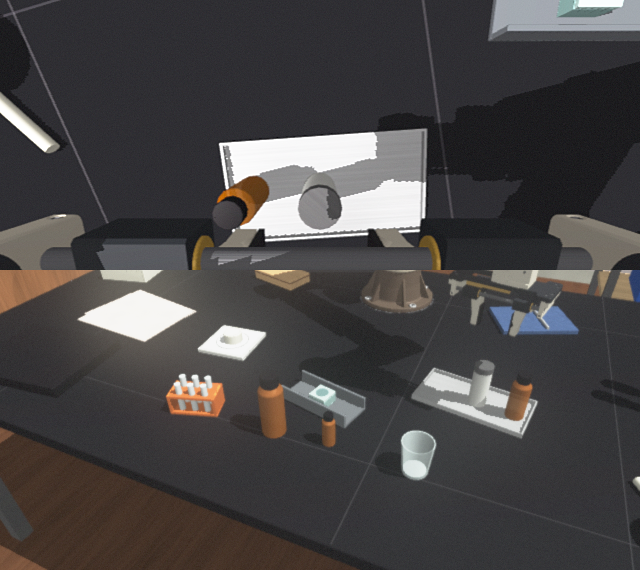

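The pot is on the plate at scene (233,336), the dish is in the rack at (322,393), and the canister and bottle stand in the tray. I'll check their positions from the wrist view while starting down.

```bash
python3 - <<'E'
from h import *
d=np.load("pics/w6.npz");K,M=d["K"],d["M"]
print(px2w(K,M,(320,208),.107),px2w(K,M,(228,213.5),.115))
E
python3 -m jog '[[-4,-3,-20,-0.004,0.006,0.002],[0,0,-40,0,0,0],[0,0,-15,0,0,0],[0,0,0,0,0,0],[0,0,0,0,0,0]]' && python3 -c "
from h import *
go(.474,.331,.0515,-103.7)"
```

```text
[0.47488091 0.33120165 0.107     ] [0.49202731 0.41275118 0.115     ]
t: 42.2
eef_pos: [0.4779, 0.3243, 0.1246]
ee_rot: [-3.14, 0.002, -1.819]
force: [0.1, -0.2, 0.9]
width: 0.0615
to go mm [ -3.9   6.7 -73.1] rv [-0.002  0.002  0.01 ] t 42.2 w 0.0615
```

```bash
python3 -m jog '[[-4,7,0,-0.002,0.002,0.01],[0,0,0,0,0,0],[0,0,-12,0,0,0],[0,0,-12,0,0,0],[0,0,0,0,0,0]]' 0.75 && python3 -c "
from h import *
go(.4745,.331,.0515,-103.7)"
```

```text
t: 42.7
eef_pos: [0.4754, 0.3326, 0.1024]
ee_rot: [-3.139, 0.005, -1.81]
force: [0.1, -0.3, -0.5]
width: 0.0654
to go mm [ -0.9  -1.6 -50.9] rv [-0.004  0.004 -0.   ] t 42.7 w 0.0654
```

```bash
python3 -m jog '[[-1,-2,-15,-0.004,0.004,0],[0,0,-20,0,0,0],[0,0,-10,0,0,0],[0,0,0,0,0,0],[0,0,0,0,0,0]]' && python3 -c "
from h import *
go(.4745,.331,.0515,-103.7)"
```

```text
t: 43.2
eef_pos: [0.4738, 0.3297, 0.0535]
ee_rot: [3.14, -0.002, -1.809]
force: [-0.8, -0.6, -0.1]
width: 0.0659
to go mm [ 0.7  1.3 -2. ] rv [ 0.002 -0.002 -0.001] t 43.2 w 0.0659
```

```bash
python3 -m jog '[[1,1,-3,0.002,-0.002,0],[0,0,0,0,0,0]]' && python3 -m jog '[[0,0,0,0,0,0],[0,0,0,0,0,0],[0,0,0,0,0,0],[0,0,0,0,0,0],[0,0,0,0,0,0]]' 0.3 25 && python3 -m jog '[[0,0,20,0,0,0],[0,0,35,0,0,0],[0,0,40,0,0,0],[0,0,40,0,0,0],[10,-30,5,0,0,0],[14,-42,0,0,0,0],[14,-42,0,0,0,0],[14,-42,0,0,0,0],[14,-42,0,0,0,0],[14,-42,0,0,0,0],[14,-42,0,0,0,0],[14,-42,0,0,0,0]]'  && python3 -c "
from h import *
go(.598,-.0465,.0535,-103.7)"
```

```text
t: 43.4
eef_pos: [0.4753, 0.3313, 0.0512]
ee_rot: [-3.141, 0.001, -1.809]
force: [-0.6, -0.3, -0.2]
width: 0.0659
t: 43.9
eef_pos: [0.4758, 0.332, 0.0528]
ee_rot: [-3.139, 0.004, -1.809]
force: [0.6, 0.7, -0.1]
width: 0.0408
t: 45.1
eef_pos: [0.5827, -0.0006, 0.1979]
ee_rot: [-3.139, 0.003, -1.8]
force: [2.1, -0.4, -1.8]
width: 0.0409
to go mm [  15.3  -45.9 -144.4] rv [-0.002  0.003 -0.01 ] t 45.1 w 0.0409
```

```bash
python3 -m jog '[[7,-18,-5,-0.002,0.003,-0.01],[7,-15,-20,0,0,0],[0,0,-30,0,0,0],[0,0,-25,0,0,0],[0,0,0,0,0,0],[0,0,0,0,0,0]]' && python3 -c "
from h import *
go(.5988,-.047,.0562,-103.7)"
```

```text
t: 45.7
eef_pos: [0.5975, -0.0424, 0.1157]
ee_rot: [-3.142, -0.0, -1.819]
force: [-0.6, -0.1, -0.5]
width: 0.0409
to go mm [  1.3  -4.6 -59.5] rv [0.    0.    0.009] t 45.7 w 0.0409
```

```bash
python3 -m jog '[[1,-5,0,0,0,0.009],[-1,0,-18,0,0,0],[-1,0,-18,0,0,0],[0,0,-6,0,0,0],[0,0,0,0,0,0],[0,0,0,0,0,0]]' && python3 -c "
from h import *
go(.5988,-.047,.0562,-103.7)"
```

```text
t: 46.3
eef_pos: [0.6019, -0.0467, 0.0815]
ee_rot: [-3.13, 0.004, -1.804]
force: [-0.1, 0.0, -1.2]
width: 0.0412
to go mm [ -3.1  -0.3 -25.3] rv [-0.001  0.012 -0.006] t 46.3 w 0.0412
```

```bash
python3 -m jog '[[-3,0,-9,-0.001,0.012,-0.006],[0,0,-9,0,0,0],[0,0,-2,0,0,0],[0,0,0,0,0,0],[0,0,0,0,0,0]]' && python3 -c "
from h import *
go(.5988,-.047,.0562,-103.7)"
```

```text
t: 46.8
eef_pos: [0.6, -0.0464, 0.0619]
ee_rot: [-3.139, 0.001, -1.81]
force: [-1.2, 0.8, -2.2]
width: 0.0409
to go mm [-1.2 -0.6 -5.7] rv [-0.     0.002  0.   ] t 46.8 w 0.0409
```

```bash
python3 -m jog '[[-1,0,-3,0,0.002,0],[0,0,-2,0,0,0],[0,0,0,0,0,0],[0,0,0,0,0,0]]' && python3 -c "
from h import *
go(.5988,-.047,.0558,-103.7)"
```

```text
t: 47.2
eef_pos: [0.5991, -0.0464, 0.0568]
ee_rot: [-3.141, 0.001, -1.81]
force: [1.0, -0.6, -1.2]
width: 0.041
to go mm [-0.3 -0.6 -1. ] rv [-0.     0.001  0.   ] t 47.2 w 0.041
```

```bash
python3 -m jog '[[0,0,-1,0,0,0],[0,0,0,0,0,0]]' && python3 -m jog '[[0,0,0,0,0,0],[0,0,0,0,0,0],[0,0,0,0,0,0],[0,0,0,0,0,0],[0,0,15,0,0,0],[0,0,30,0,0,0],[0,0,40,0,0,0],[0,0,40,0,0,0],[0,0,20,0,0,0],[-8,30,0,0,0,0],[-10,42,0,0,0,0],[-10,42,0,0,0,0]]' 0.75 && python3 -m jog '[[-10,42,0,0,0,0],[-10,42,0,0,0,0],[-10,42,0,0,0,0],[-10,42,0,0,0,0],[-10,42,0,0,0,0],[-10,42,0,0,0,0],[-10,42,0,0,0,0],[-10,30,0,0,0,0],[0,0,0,0,0,0],[0,0,0,0,0,0]]' 1 && python3 -c "
from h import *
go(.490,.414,.055,-103.7)"
```

```text
t: 47.4
eef_pos: [0.5992, -0.0464, 0.0559]
ee_rot: [-3.141, 0.001, -1.81]
force: [0.1, -0.4, -1.8]
width: 0.041
t: 48.6
eef_pos: [0.5705, 0.0659, 0.2081]
ee_rot: [-3.139, 0.001, -1.817]
force: [0.9, 0.8, -0.6]
width: 0.0658
t: 49.6
eef_pos: [0.4833, 0.4079, 0.2101]
ee_rot: [-3.136, 0.005, -1.812]
force: [-0.1, -0.4, 0.2]
width: 0.0877
to go mm [   6.7    6.1 -155.1] rv [-0.003  0.007  0.002] t 49.6 w 0.0877
```

```bash
python3 -m jog '[[6,6,-20,-0.003,0.007,0.002],[0,0,-40,0,0,0],[0,0,-15,0,0,0],[0,0,0,0,0,0],[0,0,0,0,0,0]]' && python3 -c "
from h import *
go(.490,.414,.055,-103.7)"
```

```text
t: 50.1
eef_pos: [0.4913, 0.411, 0.1352]
ee_rot: [-3.141, 0.003, -1.813]
force: [0.2, 0.1, 1.0]
width: 0.0877
to go mm [ -1.3   3.  -80.2] rv [-0.003  0.002  0.003] t 50.1 w 0.0877
```

```bash
python3 -m jog '[[-1,3,-15,-0.003,0.002,0.003],[0,0,-25,0,0,0],[0,0,-20,0,0,0],[0,0,-4,0,0,0],[0,0,0,0,0,0]]' && python3 -c "
from h import *
go(.490,.414,.055,-103.7)"
```

```text
t: 50.6
eef_pos: [0.4926, 0.4155, 0.0728]
ee_rot: [-3.139, 0.007, -1.81]
force: [-0.1, 0.1, 1.2]
width: 0.0872
to go mm [ -2.6  -1.5 -17.8] rv [-0.006  0.005  0.001] t 50.6 w 0.0872
```

```bash
python3 -m jog '[[-2,-1,-8,-0.006,0.005,0],[0,0,-7,0,0,0],[0,0,-2,0,0,0],[0,0,0,0,0,0]]' && python3 -m jog '[[0,0,0,0,0,0],[0,0,0,0,0,0],[0,0,0,0,0,0],[0,0,0,0,0,0],[0,0,0,0,0,0],[0,0,0,0,0,0]]' 0.3 25 && python3 -m jog '[[0,0,20,0,0,0],[0,0,35,0,0,0],[0,0,40,0,0,0],[0,0,40,0,0,0],[10,-30,5,0,0,0],[14,-38,0,0,0,0],[16,-42,0,0,0,0],[16,-42,0,0,0,0],[16,-42,0,0,0,0],[16,-42,0,0,0,0],[16,-42,0,0,0,0],[14,-38,0,0,0,0]]'  && python3 -c "
from h import *
go(.622,.0575,.0575,-103.7)"
```

```text
t: 51.0
eef_pos: [0.4914, 0.4159, 0.0573]
ee_rot: [-3.141, 0.003, -1.81]
force: [-0.3, 0.6, -0.4]
width: 0.0874
t: 51.6
eef_pos: [0.4919, 0.4165, 0.0585]
ee_rot: [-3.14, 0.005, -1.81]
force: [-0.4, -0.4, -0.3]
width: 0.0449
t: 52.8
eef_pos: [0.6085, 0.092, 0.2024]
ee_rot: [-3.141, 0.003, -1.801]
force: [0.4, 0.8, -0.9]
width: 0.0391
to go mm [  13.5  -34.5 -144.9] rv [-0.003  0.001 -0.009] t 52.8 w 0.0391
```

The jaws were still closing as the lift began (44.9 mm, then 39.1 mm), so I'll check how the bottle sits.

```bash
python3 -c "
from h import *
a=eyes.grab_frame('wrist');b=eyes.grab_frame('scene')
cv2.imwrite('pics/s7.png',np.hstack([cv2.resize(b[60:270,170:450],(800,600),interpolation=3)]))
K,M=cam('scene');s=status.get_state();p=s['eef_pos']
f=lambda q:((w2px(K,M,q)-[170,60])*[800/280,600/210]).round()
for dz in(.0515,.0575): print(dz,'foot axis',f(p-[0,0,dz]),'top',f(p+[0,0,.112-dz]))"
```

```text
0.0515 foot axis [536. 362.] top [541. 223.]
0.0575 foot axis [536. 369.] top [541. 231.]
```

View pics/s7.png

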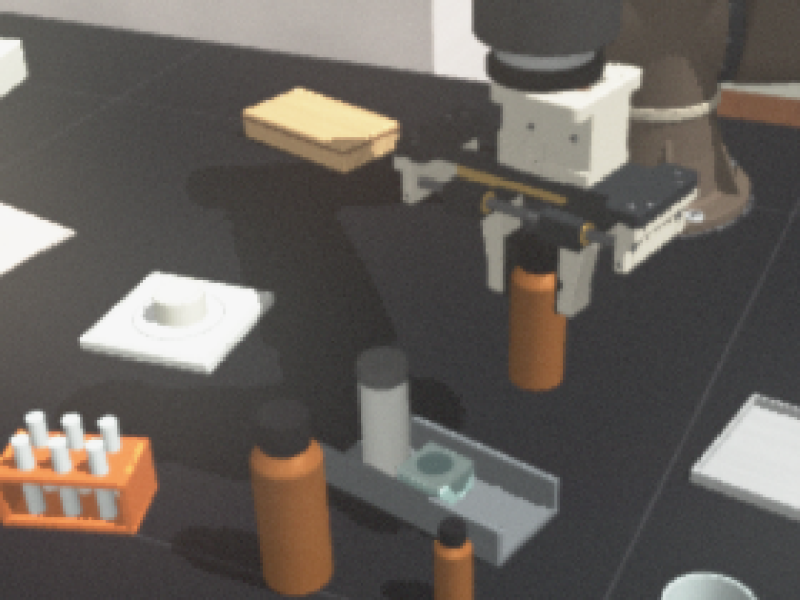

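The bottle hangs upright, with its foot about 58–61 mm below the TCP. The canister and dish look right in the rack. I'll lower it slowly and feel for contact near TCP z ≈ .065.

```bash
python3 -m jog '[[7,-15,-5,-0.003,0.001,-0.009],[6,-13,-15,0,0,0],[-1,0,-30,0,0,0],[0,0,-20,0,0,0],[0,0,0,0,0,0],[0,0,0,0,0,0]]' && python3 -c "
from h import *
go(.622,.0575,.0665,-103.7)"
```

```text
t: 53.5
eef_pos: [0.6205, 0.0588, 0.1269]
ee_rot: [3.14, -0.001, -1.817]
force: [-0.1, -0.1, -0.3]
width: 0.0392
to go mm [  1.5  -1.3 -60.4] rv [ 0.001 -0.002  0.007] t 53.5 w 0.0392
```

```bash
python3 -m jog '[[1,-1,-15,0.001,-0.002,0.007],[-1,0,-20,0,0,0],[-1,0,-10,0,0,0],[0,0,0,0,0,0],[0,0,0,0,0,0]]' && python3 -c "
from h import *
go(.622,.0575,.0665,-103.7)"
```

```text
t: 54.0
eef_pos: [0.6222, 0.0599, 0.0853]
ee_rot: [-3.136, 0.003, -1.806]
force: [0.6, -0.0, -0.0]
width: 0.0395
to go mm [ -0.2  -2.4 -18.8] rv [-0.002  0.006 -0.003] t 54.0 w 0.0395
```

```bash
python3 -m jog '[[0,-2,-7,-0.002,0.006,-0.003],[0,0,-5,0,0,0],[0,0,0,0,0,0],[0,0,0,0,0,0]]' && python3 -c "
from h import *
go(.622,.0575,.0665,-103.7)"
```

```text
t: 54.4
eef_pos: [0.6238, 0.0583, 0.0749]
ee_rot: [-3.138, 0.002, -1.809]
force: [0.1, 0.2, -0.9]
width: 0.0392
to go mm [-1.8 -0.8 -8.4] rv [-0.001  0.004 -0.001] t 54.4 w 0.0392
```

```bash
python3 -m jog '[[-2,0,-4,-0.001,0.004,0],[0,0,0,0,0,0],[0,0,-2,0,0,0],[0,0,0,0,0,0],[0,0,0,0,0,0]]' && python3 -c "
from h import *
go(.622,.0575,.0665,-103.7)"; python3 -m jog '[[0,0,-1,0,0,0],[0,0,0,0,0,0]]'; python3 -m jog '[[0,0,-1,0,0,0],[0,0,0,0,0,0]]'
```

```text
t: 54.9
eef_pos: [0.6242, 0.0583, 0.0724]
ee_rot: [-3.137, 0.001, -1.808]
force: [-0.2, -0.6, -0.9]
width: 0.0391
to go mm [-2.2 -0.8 -5.9] rv [ 0.     0.005 -0.002] t 54.9 w 0.0391
t: 55.1
eef_pos: [0.6248, 0.0583, 0.072]
ee_rot: [-3.135, 0.001, -1.807]
force: [0.4, 0.2, 0.1]
width: 0.0392
t: 55.3
eef_pos: [0.6252, 0.0582, 0.0721]
ee_rot: [-3.134, 0.001, -1.807]
force: [-0.6, -0.3, -0.6]
width: 0.0393
```

```bash
python3 -m jog '[[-3,-1,-4,0,0.007,-0.002],[0,0,0,0,0,0]]'; python3 -m jog '[[0,0,-2,0,0,0],[0,0,0,0,0,0]]';  python3 -c "
from h import *
go(.622,.0575,.0665,-103.7)"
```

```text
t: 55.5
eef_pos: [0.6266, 0.0583, 0.0727]
ee_rot: [-3.132, 0.003, -1.806]
force: [0.0, -0.7, -1.2]
width: 0.039
t: 55.7
eef_pos: [0.6276, 0.0584, 0.0719]
ee_rot: [-3.13, 0.004, -1.806]
force: [-1.9, -0.8, 1.8]
width: 0.0392
to go mm [-5.6 -0.9 -5.4] rv [-0.001  0.012 -0.004] t 55.7 w 0.0392
```

```bash
python3 -c "
from h import *
b=eyes.grab_frame('scene')
cv2.imwrite('pics/s8.png',cv2.resize(b[160:270,270:400],(780,660)[:2],interpolation=3)[:600])
K,M=cam('scene');s=status.get_state();p=s['eef_pos'];print(p,s['force'],s['moment'])
t=np.linspace(0,6.28,60)
b7=[max(w2px(K,M,np.array([.6085+.02*np.cos(a),.092+.02*np.sin(a),.2024-dz]))[1] for a in t) for dz in(.054,.058,.062,.066)]
print('s7 rim rows',((np.array(b7)-60)*600/210).round(1))
b8=[max(w2px(K,M,np.array([p[0]+.02*np.cos(a),p[1]+.02*np.sin(a),p[2]-dz]))[1] for a in t) for dz in(.054,.058,.062,.066)]
print('s8 rim rows',((np.array(b8)-160)*6).round(1))"
```

```text
[0.62765763 0.05838463 0.07188189] [-1.60301539 -0.18548375  6.72175382] [-0.08425926  0.66406114 -0.01279414]
s7 rim rows [379.8 384.4 389.  393.6]
s8 rim rows [499.2 507.5 515.8 524. ]
```

View pics/s8.png

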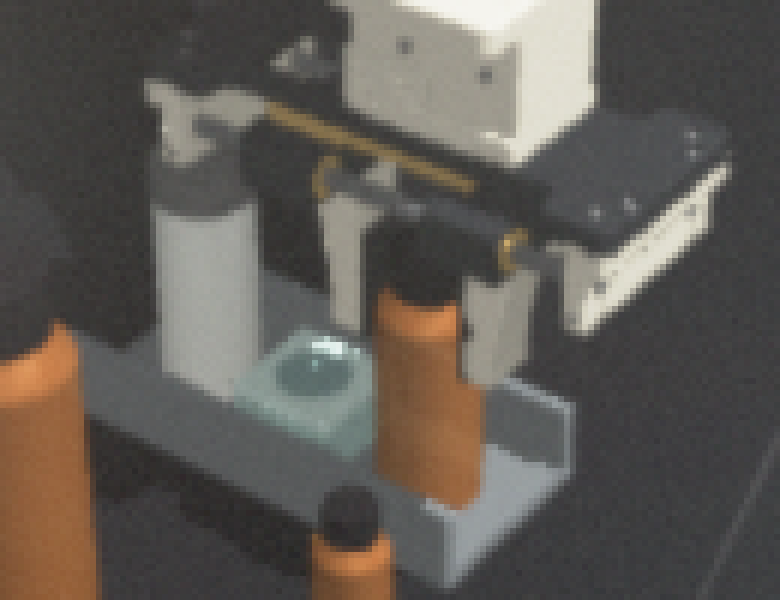

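The force is now 6.7 N up, so the bottle's foot has met the floor. It is 5 mm off in x, so I'll lift a little, correct and set it down again.

```bash
python3 -m jog '[[0,0,5,0,0,0],[-5,-1,1,-0.001,0.012,-0.004],[0,0,0,0,0,0]]';  python3 -c "
from h import *
s=status.get_state();print(s['force'],s['moment'])
go(.622,.0575,.072,-103.7)"
```

```text
t: 56.05
eef_pos: [0.6206, 0.0571, 0.076]
ee_rot: [3.137, -0.002, -1.811]
force: [-0.1, -0.5, -0.6]
width: 0.0391
[-0.07311465 -0.49170983 -0.63589384] [ 0.01635885 -0.06627021  0.00813373]
to go mm [ 1.4  0.4 -4. ] rv [ 0.001 -0.005  0.001] t 56.0 w 0.0391
```

```bash
python3 -m jog '[[1,0,-3,0.001,-0.005,0.001],[0,0,0,0,0,0]]'; python3 -m jog '[[0,0,-2,0,0,0],[0,0,0,0,0,0]]';  python3 -c "
from h import *
s=status.get_state();print(s['force'],s['moment'])
go(.622,.0575,.072,-103.7)"
```

```text
t: 56.25
eef_pos: [0.6213, 0.057, 0.072]
ee_rot: [3.141, 0.0, -1.81]
force: [-0.1, -0.5, -1.0]
width: 0.0391
t: 56.45
eef_pos: [0.6229, 0.057, 0.0725]
ee_rot: [-3.139, 0.001, -1.808]
force: [0.9, -0.1, -0.8]
width: 0.0392
[ 0.86635671 -0.0525569  -0.82939517] [-0.03382342  0.05494173 -0.02090945]
to go mm [-0.9  0.5 -0.5] rv [ 0.     0.003 -0.002] t 56.5 w 0.0392
```

```bash
python3 -m jog '[[-1,0,-2,0,0.003,-0.002]]';python3 -m jog '[[0,0,-3,0,0,0]]';python3 -m jog '[[0,0,-2,0,0,0]]';  python3 -c "
from h import *
s=status.get_state();print(s['force'],s['moment'])
go(.622,.0575,.072,-103.7)"
```

```text
t: 56.55
eef_pos: [0.623, 0.0571, 0.0718]
ee_rot: [-3.139, 0.001, -1.81]
force: [-2.3, -1.1, 15.4]
width: 0.039
t: 56.65
eef_pos: [0.6246, 0.0569, 0.0718]
ee_rot: [-3.136, 0.001, -1.808]
force: [-6.8, -0.9, 31.2]
width: 0.0397
t: 56.75
eef_pos: [0.6253, 0.0567, 0.0721]
ee_rot: [-3.134, 0.001, -1.807]
force: [-6.8, -0.8, 13.5]
width: 0.0393
[-6.82771543 -0.78217919 13.46551675] [-0.26356726  2.26881321  0.00400054]
to go mm [-3.3  0.8 -0.1] rv [ 0.001  0.008 -0.003] t 56.8 w 0.0393
```

Contact is certain at z ≈ .072. I'll ease off, centre it and release.

```bash
python3 -m jog '[[-1,0,3,0,0,0],[-3,1,0,0.001,0.008,-0.003],[0,0,0,0,0,0]]';  python3 -c "
from h import *
s=status.get_state();print(s['force'],s['moment'])
go(.622,.0575,.0722,-103.7)"
```

```text
t: 57.05
eef_pos: [0.6206, 0.0577, 0.075]
ee_rot: [3.14, -0.0, -1.811]
force: [-0.4, -0.4, -1.5]
width: 0.0394
[-0.38897038 -0.36604241 -1.49945835] [-0.05902674  0.00456528  0.0110627 ]
to go mm [ 1.4 -0.2 -2.8] rv [-0.    -0.001  0.001] t 57.0 w 0.0394
```

```bash
python3 -m jog '[[1,0,-3,0,0,0]]' && python3 -m jog '[[0,0,0,0,0,0],[0,0,0,0,0,0],[0,0,0,0,0,0],[0,0,0,0,0,0],[0,0,0,0,0,0]]' 0.8 && python3 -m jog '[[0,0,15,0,0,0],[0,0,30,0,0,0],[0,0,40,0,0,0],[0,0,45,0,0,0],[0,0,45,0,0,0],[-15,0,20,0,0,0],[-15,-15,0,0,0,0],[-15,-15,0,0,0,0],[0,-20,0,0,0,0],[0,0,0,0,0,0]]' && python3 - <<'E'
from h import *
K,M=cam("wrist");a=eyes.grab_frame("wrist");b=eyes.grab_frame("scene");c=eyes.grab_frame("top");np.savez("pics/w9.npz",K=K,M=M)
cv2.imwrite("pics/w9.png",a)
pr=w2px(K,M,(.611,.006,.05)).astype(int);print(pr)
A=cv2.resize(a[90:240,220:420],(800,600),interpolation=3)[:,:];x=pr[0]
o=np.zeros((600,800,3),np.uint8)
o[:300,:400]=cv2.resize(a[90:240,220:420],(400,300),interpolation=3);o[:300,400:]=cv2.resize(b[150:300,200:400],(400,300),interpolation=3)
o[300:,:400]=cv2.resize(c[165:225,270:350],(400,300),interpolation=3);o[300:,400:]=cv2.resize(c[212:272,390:470],(400,300),interpolation=3)
cv2.imwrite("pics/f9.png",o)
E
```

```text
t: 57.15
eef_pos: [0.6216, 0.0578, 0.0718]
ee_rot: [3.14, -0.0, -1.811]
force: [-6.5, 2.6, 23.7]
width: 0.0389
t: 57.65
eef_pos: [0.6215, 0.0578, 0.07]
ee_rot: [3.139, -0.001, -1.811]
force: [0.3, -0.6, -0.4]
width: 0.069
t: 58.65
eef_pos: [0.5703, 0.0044, 0.2697]
ee_rot: [3.135, -0.003, -1.81]
force: [-0.7, -0.5, 0.5]
width: 0.07
[307 149]
```

View pics/f9.png

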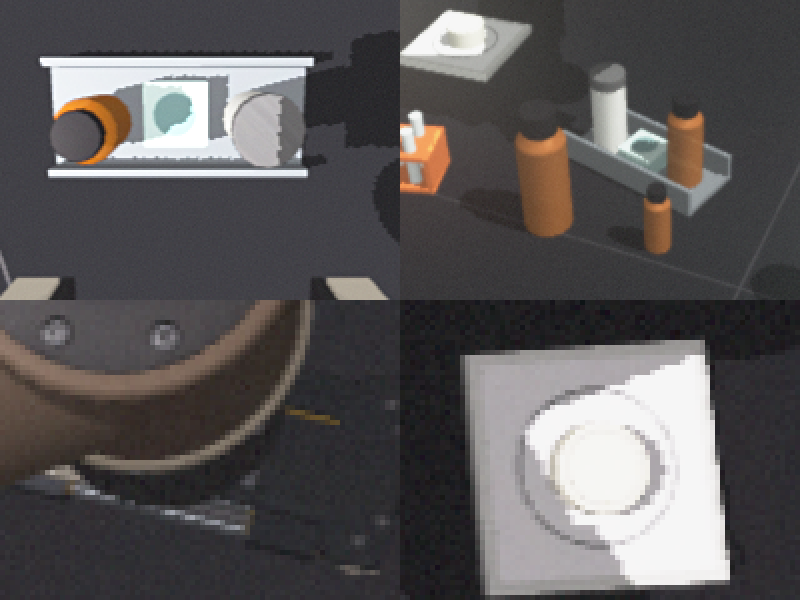

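```bash
python3 - <<'E'
from h import *
d=np.load("pics/w9.npz");K,M=d["K"],d["M"];f=lambda c,z:px2w(K,M,(219.75+c[0]/2,89.75+c[1]/2),z)[:2].round(4)
print("bottle",f((78,135),.118),"can",f((266,129),.110),"dish disk",f((173,114),.034))
q=np.array([f(c,.034) for c in[(41,61),(313,61),(307,173),(49,173)]]);print("rack",q.mean(0))
Kt,Mt=cam("top");g=lambda c,z:px2w(Kt,Mt,(389.6+(c[0]-400)/5,211.6+(c[1]-300)/5),z)[:2].round(4)
print("pot",g((605,467),.040),"circle",g((597,467),.012))
print(status.get_state()["t"])
E
```

```text
bottle [0.6206 0.057 ] can [ 0.5983 -0.0444] dish disk [0.6145 0.0075]
rack [0.6108   0.005175]
pot [ 0.4666 -0.3333] circle [ 0.4673 -0.3359]
58.8
```

All within about 3 mm of target and upright, so I'm handing in.

```bash
python3 -c "
from h import *
workorder.job_done();print(status.get_state()['t'])"
```

```text
the job is handed in; nothing more can be done
the job is handed in; nothing more can be done
```

The two samples are exchanged, and I handed the job in at about 59 s of the 141 s allowed. I moved the bottle, canister and dish into the tray in that order. The pot then went onto the plate, the dish into the rack, and the canister and bottle back to their places.

**Final camera checks:**

| Item | Measured against | Offset |
|---|---|---|
| Pot | middle of the plate's circle | about 3 mm |
| Dish | middle of the rack | about 4 mm by its disk; released about 1 mm from the middle by arm pose |
| Bottle | its starting place | about 1.5 mm |
| Canister | its starting place | about 3 mm |

All four stand upright, the gripper was clear of everything, and nothing in the last views suggests the beaker or tube rack was touched.

**What did not go cleanly:**
- **Canister:** the first grip touched its cap, so I opened and gripped it lower.
- **Bottle grip:** I started the last lift before the jaws had fully closed, so the bottle slipped several millimetres in the grip. I felt for the floor when setting it down.
- **Bottle contact:** it pressed on the rack floor with up to about 31 N before I released it. The contact height was about 4 mm different from my camera estimate.

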